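# Load and clamp the sample shaker

### The arm

A 7-joint arm with a two-finger parallel gripper is mounted at the origin on the work surface. World frame = base frame: x ahead of the robot, y to its left, z up, the work surface at z = 0. Lengths are in m, angles in rad, forces in N, time in s.
With the tool pointing down it reaches from about 0.425 to 0.925 m from the base axis. Payload 6.8 kg.
Tool frame: the origin (TCP) lies at the very end of the fingers, on their centre line; the grasp point (between the pads) lies bot.grip_depth behind it (bot.grip_depth is the distance from the TCP to the grasp point, in m); z points along the fingers, y is the line along which they close (so a half turn about z gives the same grasp; the last joint's range is limited). The gripper opens to 85 mm and grips with 20 to 120 N. Pads are 22 mm wide; open, the fingers measure 114 mm over their backs; the gripper's body (76 mm by 85 mm) begins 54 mm behind the grasp point. The pads swing forward as they close: fully open they stand 13 mm farther back than shut.
Start: joints at [-1.346, 0.477, 0.022, 1.555, -0.011, 1.109, -0.083], TCP at [0.221, 0.638, 0.207] pointing down, gripper open.
Joint ranges: [-2.96, 2.96], [-0.34, 2.1], [-1.41, 1.46], [0.24, 2.44], [-1.37, 4.51], [0.17, 1.92], [-2.96, 2.96]. Speed limits (rad/s): [2.39, 2.39, 3.14, 3.14, 3.14, 3.14, 3.14].

### API

Orientations are given as a unit quaternion [w, x, y, z].
In Python, from station import bot gives the robot as it stands.
- The arm moves only by the tool send_rows, never from a script. Its arguments are lists of equal length, an entry for each row: "slide": the shift along the tool's x, y, z in mm, a list of three; "roll": the turn about the tool's z in degrees; "claw": the opening, from 0 (shut) to 1 (fully open). A call has exactly 8 rows; each row is the pose to reach, as a shift and turn from the pose commanded when the call began, along the tool's axes at that moment; what a row does not reach only later rows make up. A row lasts 1/12 s, in which the tool goes at most 41.7 mm and 7.16 degrees, less where a joint would pass 70% of its speed; a pose out of reach is approached as far as the arm can. A call with a gripper value outside its range is refused whole. The fingers move at their own pace and stop on an object; "force" is the grip in N (left out, the last holds). Time passes only in rows, so rows that repeat a pose let the fingers close, or fill a call up. It gives the time, the measured TCP pose, the force, the opening and the grip force at its end, in the units of the state.
- bot.get_obs(): the state, without advancing time (a new reading comes with each control period).
- bot.read_camera(name): name is "scene" or "top" or "wrist"; returns the picture (400x640x3 uint8, red, green, blue); there is no depth.
- bot.camera_model(name): a dict with "camera_matrix" (3x3 intrinsics, pixels), "D" ([k1, k2, p1, p2, k3] as OpenCV has them; the pictures are not rectified), "camera_from_world" (4x4, takes a point from world to camera coordinates). Camera axes: x right, y down, z forward; pixel columns grow to the right and rows downward; lengths in m; the calibration is good to about 2 mm. A picture is of the moment at which its call begins: read the wrist's pose just before it. camera_model takes no time and is no camera call; for the wrist camera it gives the pose at the moment of the call.
- bot.hand_in(): hands the job in; it is judged then, once.
The state is a dict: "t": time; "q": joint angles; "joint_vel": joint speeds; "joint_torque": joint torques, N m; "eef_pos": TCP position; "tool_rot": TCP orientation; "contact_force": force on the tool from outside, world axes, zero at the start; "torque": the same for the moment, N m; "gripper_width": opening from 0.0 (shut) to 1.0 (fully open); "grasp_force": force on a finger pad.
Only numpy, scipy, OpenCV 4.12 (cv2) and the standard library are available. Lean on these libraries where they do the work, as an engineer would, in place of code of your own. Each camera call takes 0.05 s, during which the arm holds its last target. There are 200 camera calls.

### The job

Load the bench shaker and get it ready to run: first turn its speed dial back to mark 0 (off), then slide the clamp bar fully open to its stop, stand every sample jar from the bench upright on the sloping shelf between the bar and the steel fence, and slide the bar fully home so that it holds all the jars up against the fence. Only after that turn the speed dial to mark 4. Leave the beaker and the steel weight that stand among the jars where they are.

Things in the scene. Friction and masses are not known exactly. Their poses are not given: they have to be found in the camera images.
- deck: White sloping top of the shaker, 340 (x) by 250 (y) mm. Origin on its surface, midway along x, 62 above the bench; y spans -150 to 100. Its x axis runs along the row of jars, y points down the 8 degree slope to the fence, z is normal to the surface. It does not move during the run.
- shelf (a point): Point on the deck surface where the axis of a jar touching the fence stands: deck x = 0, y = 70, z = 0 (mm). The jar shelf (grey mat) reaches from the clamp bar to the steel fence (inner face at deck y = 92, 28 high), with lips 10 high at x = -167 and 167. Jars may stand anywhere from x = -120 to 120; four fit at 72 spacing.
- bar (a joint): Travel of the clamp bar along deck y, m: 0 = fully open, 0.065 = fully home at its end stop. Stays where left; 3 to 8 N moves it. The aluminium bar is 310 mm long (x), 10 thick, 10 to 24 above the deck; its jar-side face is at deck y = -18.5 mm when open, 46.5 when home. Moving it home pushes standing jars to the fence.
- bar_grip (a point): Point to grip on the black grip block of the clamp bar: block 28 (deck x) by 20 (deck y), its top 48 above the deck; this point is on its axis 34 above the deck, at deck x = 0, y = -62.5 + bar travel. Its carriage plate (50 by 62) lies under it, up to z = 8.
- dial (a joint): Angle of the speed dial, rad, growing clockwise seen from above (from the deck's +z); stays where it is left. Marks 0 to 6 are printed around it 0.45 rad apart, mark n has n dots; mark 0 is at angle 0 and mark 4 at 1.8. Range 0 to 2.7.
- dial_grip (a point): Point to grip on the dial: on its axis, 37 above the deck, at deck x = 100, y = -100. A black bar 42 long, 14 wide, its top 44 above the deck, on a disc 44 in diameter whose top is 14 above the deck. At dial angle 0 the bar lies along the deck's x axis with its white pointer line at the -x end; the pointer swings from deck -x over +y to +x.
- jar1: Sample jar, squat: 44 diameter, 42 high, cream contents in the lower part, black screw cap. Origin at the centre of its underside, z up. About 90 g. Three or four such jars stand on the bench at the right; an absent one reads None.
- jar2: Sample jar, squat: 44 diameter, 42 high, cream contents in the lower part, black screw cap. Origin at the centre of its underside, z up. About 90 g. Three or four such jars stand on the bench at the right; an absent one reads None.
- jar3: Sample jar, squat: 44 diameter, 42 high, cream contents in the lower part, black screw cap. Origin at the centre of its underside, z up. About 90 g. Three or four such jars stand on the bench at the right; an absent one reads None.
- jar4: Sample jar, squat: 44 diameter, 42 high, cream contents in the lower part, black screw cap. Origin at the centre of its underside, z up. About 90 g. Three or four such jars stand on the bench at the right; an absent one reads None.
- beaker: empty glass beaker, 60 dia x 70 high, standing among the jars (mm). Not part of the job. Origin at the centre of its underside.
- weight: steel knob weight, 30 dia x 56 high, standing among the jars (mm). Not part of the job. Origin at the centre of its underside.
There are look-alikes about, which are no part of the job. Leave any green or purple look-alike of the jar1 alone.

How it is judged:
On the way, in this order (a step that is already met when the one before it is completed fails the run):
1. the dial is turned back to mark 0 (value of joint dial below 0.14 rad), for 0.2 s.
2. the clamp bar is slid fully open to its stop (value of joint bar below 0.003 m), for 0.2 s.
3. every jar stands upright and released on the shelf between bar and fence (y of jar1 in the frame of deck between 0 and 0.076 m and x of jar1 in the frame of deck between -0.145 and 0.145 m and z of jar1 in the frame of deck between -0.006 and 0.006 m and angle between each of jar1, jar2, jar3, jar4's own z axis and vertical below 0.24 rad and contact force between the fingers and jar1 below 0.1 N and y of jar2 in the frame of deck between 0 and 0.076 m and x of jar2 in the frame of deck between -0.145 and 0.145 m and z of jar2 in the frame of deck between -0.006 and 0.006 m and contact force between the fingers and jar2 below 0.1 N and y of jar3 in the frame of deck between 0 and 0.076 m and x of jar3 in the frame of deck between -0.145 and 0.145 m and z of jar3 in the frame of deck between -0.006 and 0.006 m and contact force between the fingers and jar3 below 0.1 N and y of jar4 in the frame of deck between 0 and 0.076 m and x of jar4 in the frame of deck between -0.145 and 0.145 m and z of jar4 in the frame of deck between -0.006 and 0.006 m and contact force between the fingers and jar4 below 0.1 N), for 0.2 s.
4. the clamp bar is slid fully home (value of joint bar above 0.062 m), for 0.2 s.
5. the dial is turned to mark 4 (value of joint dial between 1.66 and 1.94 rad), for 0.2 s.
At the end, for the whole second after the job is handed in: The bar is within 3 mm of its home stop, the dial within 0.14 rad (a third of a division) of mark 4, and every jar stands released and at rest on the sloping shelf, upright, within 10 mm of touching the fence, held by the bar (all of step 5 and value of joint bar above 0.062 m and velocity of joint dial below 0.05 rad/s and y of jar1 in the frame of deck between 0.06 and 0.076 m and x of jar1 in the frame of deck between -0.145 and 0.145 m and z of jar1 in the frame of deck between -0.006 and 0.006 m and angle between each of jar1, jar2, jar3, jar4's own z axis and vertical below 0.24 rad and contact force between the fingers and jar1 below 0.1 N and linear speed of each of jar1, jar2, jar3, jar4 below 0.02 m/s and y of jar2 in the frame of deck between 0.06 and 0.076 m and x of jar2 in the frame of deck between -0.145 and 0.145 m and z of jar2 in the frame of deck between -0.006 and 0.006 m and contact force between the fingers and jar2 below 0.1 N and y of jar3 in the frame of deck between 0.06 and 0.076 m and x of jar3 in the frame of deck between -0.145 and 0.145 m and z of jar3 in the frame of deck between -0.006 and 0.006 m and contact force between the fingers and jar3 below 0.1 N and y of jar4 in the frame of deck between 0.06 and 0.076 m and x of jar4 in the frame of deck between -0.145 and 0.145 m and z of jar4 in the frame of deck between -0.006 and 0.006 m and contact force between the fingers and jar4 below 0.1 N).
It fails at once if the beaker or the weight is moved by more than 4 cm (distance of any of beaker, weight from where it was at the start of the episode above 0.04 m).
Of jar1, jar2, jar3, jar4 only 3 to 4 are there at a start; the rules pass over those that are not, and their reading is None.
At some moment in a run one of jar1, jar2, jar3, jar4 may be knocked a few centimetres aside while the robot is not near it.
It also fails if it takes over 210 s, if anything falls off the work surface, if the arm or the gripper's body presses on something with over 40 N, if the wrist force passes 120 N, or if a joint passes its speed limit or range.

## Working session

There is one attempt and no reset: what is moved stays moved. The work goes in short steps, Python scripts to look and compute and a tool call to move; the robot and the scene stay as the last step left them, time stands still between calls to the robot, and variables do not carry over. Pictures are saved under pics/ and viewed, at most 14 in all, crops included, and the job is handed in when it is done.

Besides the shell and the picture viewer there is one more tool, called after "Emit:" as name(argument=value, ...) on one line, values as JSON. send_rows: Moves the arm, as the interface text tells. Its arguments: {"type":"object","properties":{"slide":{"type":"array","items":{"type":"array","items":{"type":"number"}}},"roll":{"type":"array","items":{"type":"number"}},"claw":{"type":"array","items":{"type":"number"}},"force":{"type":"number"}},"required":["slide","roll","claw"]}

```bash
ls; mkdir -p pics
python3 - <<'E'
from station import bot
import cv2,numpy as np
o=bot.get_obs();print({k:np.round(v,3) for k,v in o.items()},bot.grip_depth)
for n in("scene","top"):
    cv2.imwrite(f"pics/{n}0.png",bot.read_camera(n)[:,:,::-1])
    m=bot.camera_model(n);print(n,m["camera_matrix"],m["D"],np.round(m["camera_from_world"],3))
m=bot.camera_model("wrist");print(m["camera_matrix"],m["D"],np.round(m["camera_from_world"],3))
E
```

```text
pics
{'t': np.float64(0.0), 'q': array([-1.346,  0.478,  0.022,  1.556, -0.012,  1.109, -0.083]), 'joint_vel': array([ 0.   , -0.   ,  0.001, -0.   ,  0.   ,  0.001, -0.   ]), 'joint_torque': array([-0.0000e+00, -5.9644e+01,  1.6080e+00, -2.8119e+01,  1.2000e-02,
        9.0000e-03, -0.0000e+00]), 'eef_pos': array([0.22 , 0.637, 0.206]), 'tool_rot': array([-0.   ,  0.166,  0.986, -0.001]), 'contact_force': array([-1.016,  0.967, -0.402]), 'torque': array([ 0.041, -0.031, -0.009]), 'grasp_force': np.float64(0.0), 'gripper_width': np.float64(1.001)} 0.0187
scene [[367.51516281   0.         313.77688754]
 [  0.         367.51516281 198.42566782]
 [  0.           0.           1.        ]] [-0.02403809  0.          0.          0.          0.        ] [[-0.765  0.644 -0.013  0.472]
 [ 0.506  0.588 -0.631 -0.198]
 [-0.399 -0.489 -0.775  1.115]
 [ 0.     0.     0.     1.   ]]
top [[395.99067506   0.         319.26662867]
 [  0.         395.99067506 195.8303439 ]
 [  0.           0.           1.        ]] [-0.09851662  0.          0.          0.          0.        ] [[-0.009 -1.    -0.027 -0.028]
 [-0.995  0.012 -0.102  0.586]
 [ 0.102  0.026 -0.994  1.041]
 [ 0.     0.     0.     1.   ]]
[[360.00938929   0.         322.30667292]
 [  0.         360.00938929 200.63652954]
 [  0.           0.           1.        ]] [-0.07732507  0.          0.          0.          0.        ] [[ 0.326  0.945 -0.001 -0.675]
 [ 0.895 -0.308  0.322 -0.042]
 [ 0.304 -0.106 -0.947  0.381]
 [ 0.     0.     0.     1.   ]]
```

View pics/scene0.png

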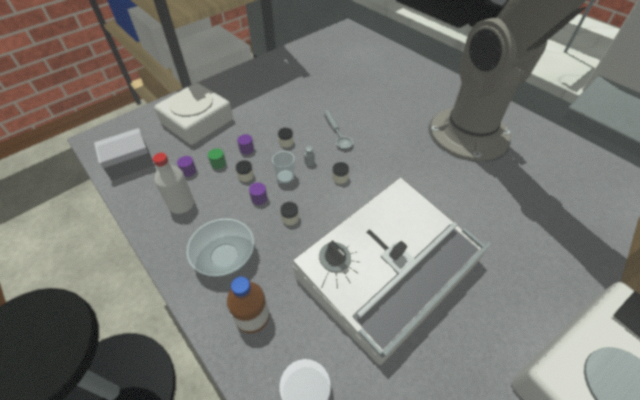

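View pics/top0.png

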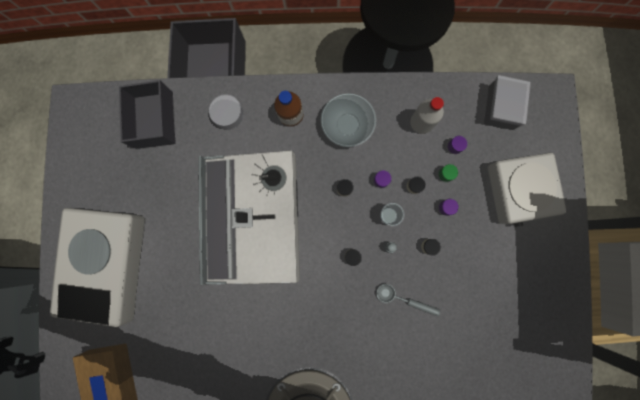

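The scene shows four black-capped jars: top pixels (345,187), (417,185), (431,246), (353,257). The look-alikes are purple at (383,179), (459,144), (450,207) and green at (450,172). The beaker is at (391,215) and the weight at (391,247). The shaker's fence is on the image left, the dial at (272,178) and the grip block at (242,217). Next I'll take close crops to confirm the choice and pick pixels.

```bash
cat > h.py <<'E'
import numpy as np,cv2
from station import bot
from scipy.optimize import least_squares
def P(m):return m["camera_matrix"],np.array(m["D"],float),np.array(m["camera_from_world"])
def proj(m,X):
    K,D,T=P(m);return cv2.projectPoints(np.asarray(X,float).reshape(-1,1,3),cv2.Rodrigues(T[:3,:3])[0],T[:3,3],K,D)[0].reshape(-1,2)
def ray(m,uv):
    K,D,T=P(m);n=cv2.undistortPoints(np.array([[uv]],float),K,D)[0,0]
    d=T[:3,:3].T@np.r_[n,1];return -T[:3,:3].T@T[:3,3],d/np.linalg.norm(d)
def atz(m,uv,z):
    o,d=ray(m,uv);return o+d*(z-o[2])/d[2]
def tri(obs):  # [(m,uv)...] -> point, rms px
    f=lambda X:np.concatenate([proj(m,X)[0]-uv for m,uv in obs])
    r=least_squares(f,atz(*obs[0],0.04));return r.x,np.sqrt(np.mean(r.fun**2))
E
python3 - <<'E'
import cv2,numpy as np
t=cv2.imread("pics/top0.png");s=cv2.imread("pics/scene0.png")
a=cv2.resize(t[140:300,190:310],None,fx=3.4,fy=3.4,interpolation=cv2.INTER_CUBIC)
b=cv2.resize(t[130:270,330:470],None,fx=2.75,fy=2.75,interpolation=cv2.INTER_CUBIC)
c=np.zeros((545,800,3),np.uint8);c[:a.shape[0],:a.shape[1]]=a[:545];c[:385,410:410+385]=b[:385,:385]
cv2.imwrite("pics/c1.png",c)
d=cv2.resize(s[115:360,230:500],None,fx=2.4,fy=2.4,interpolation=cv2.INTER_CUBIC)
cv2.imwrite("pics/c2.png",d)
E
```

```text
(no output)
```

View pics/c1.png

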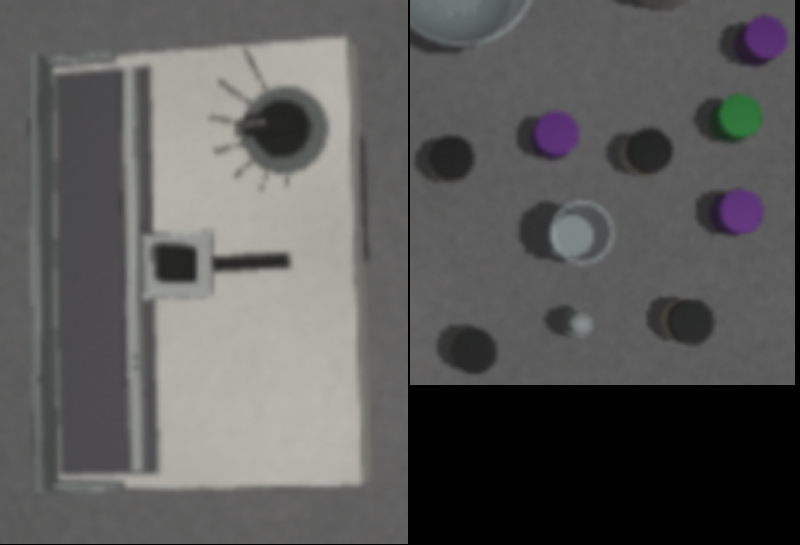

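View pics/c2.png

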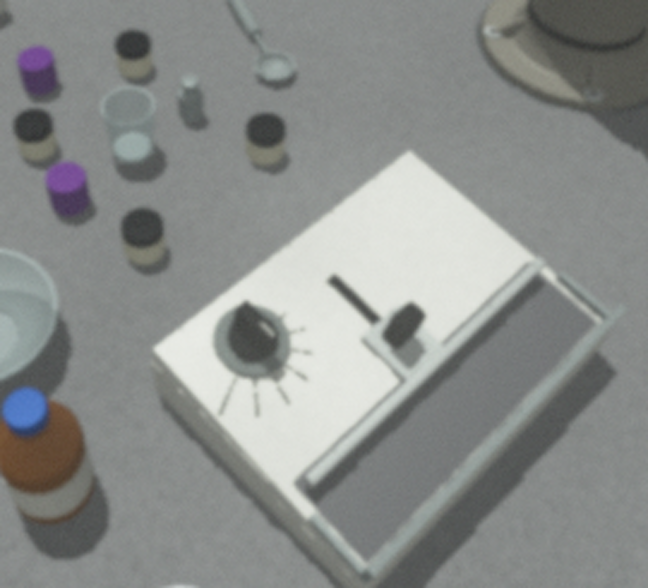

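The crops confirm four black-capped cream jars, with cap centres in crop c1 at (452,157), (650,150), (690,322) and (473,350). The dial pointer points roughly at deck +y, the grip block is at (176,262), and the bar is partly closed. I'll fit the deck pose and triangulate the jars.

```bash
cat >> h.py <<'E'
def deckT(p):  # x,y,z,yaw,tilt
    from scipy.spatial.transform import Rotation as R
    T=np.eye(4);T[:3,:3]=R.from_euler("ZX",[p[3],-p[4]]).as_matrix();T[:3,3]=p[:3];return T
def dk(p,X):T=deckT(p);return np.asarray(X)/1000@T[:3,:3].T+T[:3,3]
E
python3 - <<'E'
from h import *
t,s=bot.camera_model("top"),bot.camera_model("scene")
A=lambda u,v:np.r_[u/3.4+190,v/3.4+140];S=lambda u,v:np.r_[u/2.4+230,v/2.4+115]
B=lambda u,v:np.r_[(u-410)/2.75+330,v/2.75+130]
O=[(t,A(348,38),(170,-150,0)),(t,A(362,485),(-170,-150,0)),(s,S(410,150),(-170,-150,0)),(s,S(153,352),(170,-150,0)),
(t,A(287,128),(100,-100,14)),(s,S(253,340),(100,-100,14))]
f=lambda p:np.concatenate([proj(m,dk(p,X))[0]-uv for m,uv,X in O]+[[(p[4]-np.radians(8))*100,(p[2]-.062)*300]])
r=least_squares(f,[.55,.2,.062,0,.14]);print(np.round(r.x,4),np.round(r.fun,2));np.save("deck.npy",r.x)
p=r.x
print("mat edge",(proj(t,dk(p,[(150,92,0),(-150,92,0)]))-[190,140])*3.4)
X,e=tri([(t,A(176,263)),(s,S(404,322))]);print("block",X,e,np.linalg.inv(deckT(p))@np.r_[X,1])
for a,b in [((452,157),(143,222)),((650,150),(34,122)),((690,322),(133,43)),((473,350),(266,127))]:
    X,e=tri([(t,B(*a)),(s,S(*b))]);print(np.round(X,4),round(e,2))
for a in[(580,232),(578,322)]:print(np.round(atz(t,B(*a),.06),3))
for a in[(556,134),(740,117),(740,212)]:print("c",np.round(atz(t,B(*a),.042),3))
E
```

```text
[0.5256 0.1787 0.0563 0.0298 0.1345] [-0.49 -0.34 -0.25 -0.44 -0.74  0.79 -0.16 -1.02 -1.74  0.   -0.02 -1.6
 -0.51 -1.7 ]
mat edge [[ 54.33377497  84.23366278]
 [ 59.22299911 461.87340624]]
block [0.52558796 0.16238596 0.09384895] 0.08269367349676432 [-5.00241764e-04 -2.11810933e-02  3.49816485e-02  1.00000000e+00]
[ 0.6062 -0.1042  0.0405] 0.18
[ 0.6111 -0.2981  0.0377] 0.2
[ 0.4441 -0.3328  0.0358] 0.05
[ 0.4199 -0.1219  0.038 ] 0.07
[ 0.531 -0.224  0.06 ]
[ 0.446 -0.22   0.06 ]
c [ 0.628 -0.206  0.042]
c [ 0.643 -0.388  0.042]
c [ 0.549 -0.384  0.042]
```

```bash
cat >> h.py <<'E'
from scipy.spatial.transform import Rotation as R
def tool():
    o=bot.get_obs();q=o["tool_rot"];return o["eef_pos"],R.from_quat([*q[1:],q[0]]).as_matrix()
def plan(x,y,z,yaw=None):  # world TCP target, yaw of tool x (deg, mod 180 nearest) -> slide mm, roll deg
    p,M=tool();s=M.T@(np.array([x,y,z])-p)*1000;c=np.degrees(np.arctan2(M[1,0],M[0,0]))
    r=0 if yaw is None else -((yaw-c+90)%180-90);print("slide",np.round(s,1),"roll",round(r,1),"yaw",round(c,1),"norm",round(np.linalg.norm(s)))
E
python3 - <<'E'
from h import *
p,M=tool();m=bot.camera_model("wrist");T=m["camera_from_world"];c=-T[:3,:3].T@T[:3,3]
print("cam in tool",M.T@(c-p),"axis",M.T@T[2,:3]);d=np.load("deck.npy")
print(dk(d,[(100,-100,37),(0,-21,34)]))
g=dk(d,(70,-60,0));plan(g[0]-.0,g[1]-.10,.26,91.7)
E
```

```text
cam in tool [ 0.08333161  0.00100751 -0.16688207] axis [-3.21706690e-01  7.32650613e-04  9.46839094e-01]
[[0.6283591  0.08757332 0.10641694]
 [0.52608656 0.16244867 0.09285189]]
slide [-557.6 -459.2  -53.1] roll 69.2 yaw 160.9 norm 724
```

Emit:
send_rows(slide=[[-31,-21,-7],[-62,-42,-14],[-93,-63,-20],[-124,-84,-27],[-155,-105,-34],[-186,-126,-40],[-217,-147,-47],[-248,-168,-54]], roll=[5,10,15,20,25,30,35,40], claw=[1,1,1,1,1,1,1,1])

```text
t: 0.77
eef_pos: [0.4006, 0.3963, 0.261]
tool_rot: [-0.0, 0.495, 0.869, -0.0]
contact_force: [0.6, 0.7, 0.9]
gripper_width: 1.0
grasp_force: 0.0
```

Run:
```python
from h import *
plan(.577,.16,.26,91.7);print(np.round(bot.get_obs()["q"],2))
```

```text
slide [-293.2   31.1    1. ] roll 29.0 yaw 120.7 norm 295
[-1.1   0.25  0.25  1.78 -0.07  1.13 -0.29]
```

Emit:
send_rows(slide=[[-37,4,0],[-74,8,0],[-111,12,0],[-148,16,0],[-185,20,0],[-222,24,0],[-259,28,1],[-293,31,1]], roll=[4,8,12,16,20,24,29,29], claw=[1,1,1,1,1,0.5,0.5,0.5])

```text
t: 1.43
eef_pos: [0.578, 0.1607, 0.2596]
tool_rot: [0.0, 0.697, 0.717, -0.0]
contact_force: [1.2, 0.7, 0.1]
gripper_width: 0.609
grasp_force: 0.0
```

Run:
```python
from h import *
import pickle
print(tool()[0]);m=bot.camera_model("wrist");i=bot.read_camera("wrist");cv2.imwrite("pics/w1.png",i[:,:,::-1]);pickle.dump(m,open("w1.pkl","wb"))
print(np.round(bot.get_obs()["q"],2))
d=np.load("deck.npy");print(proj(m,dk(d,[(100,-100,44),(100,-100,14),(0,-21,48),(170,-150,0),(-170,-150,0)])))
```

```text
[0.57796016 0.16065239 0.25964262]
[-0.74  0.33  0.48  1.7  -0.16  1.15 -0.19]
[[372.17639586 250.81998258]
 [368.31265926 241.44487918]
 [265.65094257 169.75303991]
 [427.61113904 280.05157101]
 [128.21909219 278.70173845]]
```

View pics/w1.png

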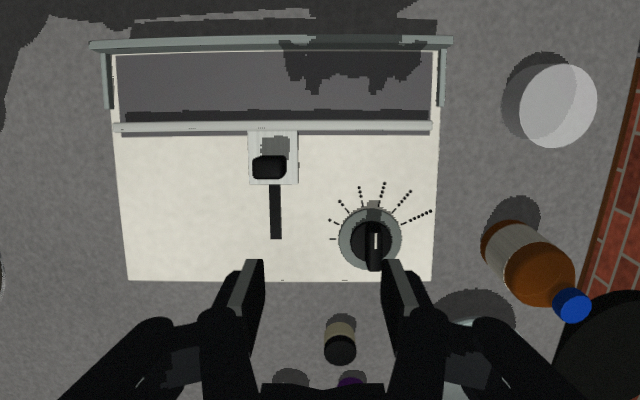

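The wrist view shows the shaker square-on: fence at the top, grip block at (269,167), dial centre near (370,240) with the white pointer at (375,240), and lower deck corners at (128,279) and (433,280). I'll zoom in for accurate points.

Run:
```python
import cv2
i=cv2.imread("pics/w1.png")[115:290,235:445];cv2.imwrite("pics/c3.png",cv2.resize(i,None,fx=3.4,fy=3.4,interpolation=cv2.INTER_CUBIC))
```

```text
(no output)
```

View pics/c3.png

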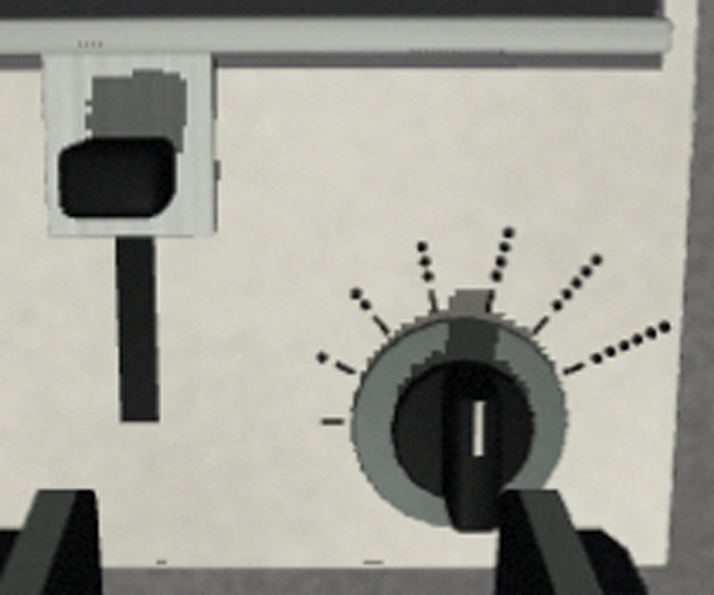

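The pointer runs from (479,401) to (479,456) in the crop, straight along deck +y, so the dial angle is about 1.57 rad. Next I'll refine the deck fit with this view.

Run:
```python
from h import *
import pickle
t,s=bot.camera_model("top"),bot.camera_model("scene");w=pickle.load(open("w1.pkl","rb"))
A=lambda u,v:np.r_[u/3.4+190,v/3.4+140];S=lambda u,v:np.r_[u/2.4+230,v/2.4+115];W=lambda u,v:np.r_[u/3.4+235,v/3.4+115]
a,b,c=(170,-150,0),(-170,-150,0),(100,-100,14)
O=[(t,A(348,38),a,.7),(t,A(362,485),b,.7),(s,S(410,150),b,.7),(s,S(153,352),a,.7),(t,A(287,128),c,.7),(s,S(253,340),c,.7),
(w,W(667,567),a,1),(w,np.r_[128,279.5],b,1),(w,W(459,421),c,1.5)]
f=lambda p:np.concatenate([(proj(m,dk(p,X))[0]-uv)*k for m,uv,X,k in O]+[[(p[4]-np.radians(8))*300,(p[2]-.062)*1000]])
r=least_squares(f,[.55,.2,.062,0,.14]);p=r.x;print(np.round(p,4),np.round(r.fun,2));np.save("deck.npy",p)
pl=[atz(w,W(*q),dk(p,(100,-100,44))[2]) for q in((479,401),(479,456))]
Q=[np.linalg.inv(deckT(p))@np.r_[X,1] for X in pl];print(np.round(Q,4),"theta",np.arctan2(Q[0][1]-Q[1][1],-(Q[0][0]-Q[1][0])))
g=dk(p,(100,-100,39));print(g);plan(g[0],g[1],g[2]-bot.grip_depth,90+np.degrees(p[3]))
print("block corners",(proj(w,dk(p,[(sx*14,-62.5+44+sy*10,48) for sx in(-1,1) for sy in(-1,1)]))-[235,115])*3.4)
```

```text
[0.5265 0.1816 0.0608 0.0349 0.1389] [-1.51 -0.93 -0.89 -0.6  -0.12  0.13  0.18 -0.39 -2.37 -0.54  0.52 -0.92
 -0.42 -2.3  -0.91 -0.02  0.64  2.35 -0.2  -1.17]
[[ 0.1005 -0.0828  0.0464  1.    ]
 [ 0.1013 -0.0994  0.0441  1.    ]] theta 1.52523746487015
[0.62967351 0.09150266 0.11330087]
slide [-61.6  46.2 165.9] roll -0.6 yaw 91.3 norm 183
block corners [[ 53.4254716  207.450223  ]
 [ 50.44417604 131.86735087]
 [158.45093173 206.74282275]
 [156.57846083 130.97684294]]
```

Emit:
send_rows(slide=[[-16,12,25],[-31,23,50],[-46,35,75],[-62,46,100],[-62,46,115],[-62,46,130],[-62,46,130],[-62,46,130]], roll=[0,0,-1,-1,-1,-1,-1,-1], claw=[0.5,0.5,0.5,0.5,0.5,0.5,0.5,0.5])

```text
t: 2.15
eef_pos: [0.6244, 0.1026, 0.1292]
tool_rot: [-0.001, 0.689, 0.725, -0.001]
contact_force: [-0.1, 0.5, 0.4]
gripper_width: 0.501
grasp_force: 0.0
```

Run:
```python
from h import *
plan(.6297,.0915,.1133-.0187,92);m=bot.camera_model("wrist")
cv2.imwrite("pics/w2.png",bot.read_camera("wrist")[200:,150:550,::-1].repeat(2,0).repeat(2,1)[:,:800])
print((proj(m,dk(np.load("deck.npy"),[(100,-100,44),(100,-82,44),(100,-118,44)]))-[150,200])*2)
```

```text
slide [-11.3   4.8  34.6] roll 1.0 yaw 93.0 norm 37
[[361.58216532 118.45864169]
 [363.07969055  55.56335946]
 [360.12147701 178.86139949]]
```

View pics/w2.png

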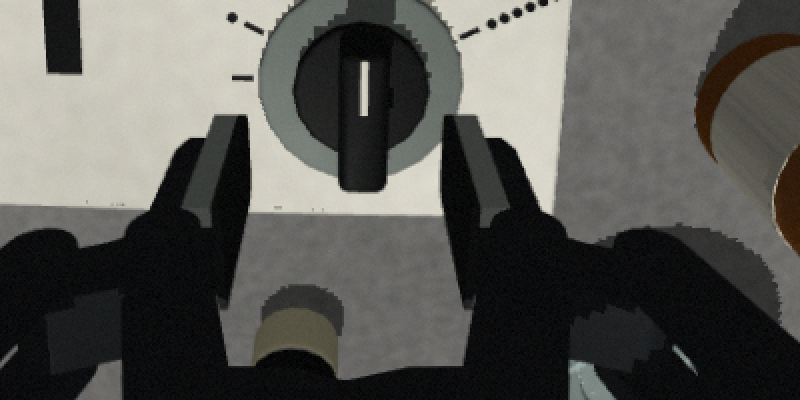

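The pointer line at (364,62)–(364,115) matches the predicted dial axis (362,118) within about 1 mm, and the fingers straddle the bar evenly. I'll descend, grip it and turn it back.

Emit:
send_rows(slide=[[-5,2,5],[-9,4,12],[-9,4,24],[-9,4,35],[-9,4,35],[-9,4,35],[-9,4,35],[-9,4,35]], roll=[1,1,1,1,1,1,1,1], claw=[0.5,0.5,0.5,0.5,0.5,0.1,0.1,0.1], force=30)

```text
t: 2.87
eef_pos: [0.63, 0.0937, 0.0953]
tool_rot: [0.0, 0.695, 0.719, 0.0]
contact_force: [-0.8, 0.0, -0.6]
gripper_width: 0.107
grasp_force: 21.9
```

Emit:
send_rows(slide=[[0,0,0],[0,0,0],[0,0,0],[0,0,0],[0,0,0],[0,0,0],[0,0,0],[0,0,0]], roll=[0,0,0,0,0,0,0,0], claw=[0.1,0.1,0.1,0.1,0.1,0.1,0.1,0.1])

```text
t: 3.53
eef_pos: [0.6298, 0.0939, 0.0957]
tool_rot: [-0.0, 0.695, 0.719, 0.0]
contact_force: [-3.2, 0.5, 5.6]
gripper_width: 0.101
grasp_force: 3.1
```

Emit:
send_rows(slide=[[0,0,0],[0,0,0],[0,0,0],[0,0,0],[0,0,0],[0,0,0],[0,0,0],[0,0,0]], roll=[0,0,0,0,-3,-6,-9,-12], claw=[0,0,0,0,0,0,0,0], force=30)

```text
t: 4.2
eef_pos: [0.6297, 0.094, 0.0956]
tool_rot: [-0.0, 0.615, 0.788, 0.0]
contact_force: [-2.8, 0.9, 8.0]
gripper_width: -0.001
grasp_force: 3.9
```

Run:
```python
from h import *
o=bot.get_obs();print(o["contact_force"],o["torque"],o["gripper_width"],o["grasp_force"])
cv2.imwrite("pics/w3.png",bot.read_camera("wrist")[200:,150:550,::-1].repeat(2,0).repeat(2,1)[:,:800])
```

```text
[-2.78608621  0.93518744  8.0317763 ] [ 0.10975161  0.74194795 -0.06175853] -0.0005539367776573985 3.899412360515271
```

View pics/w3.png

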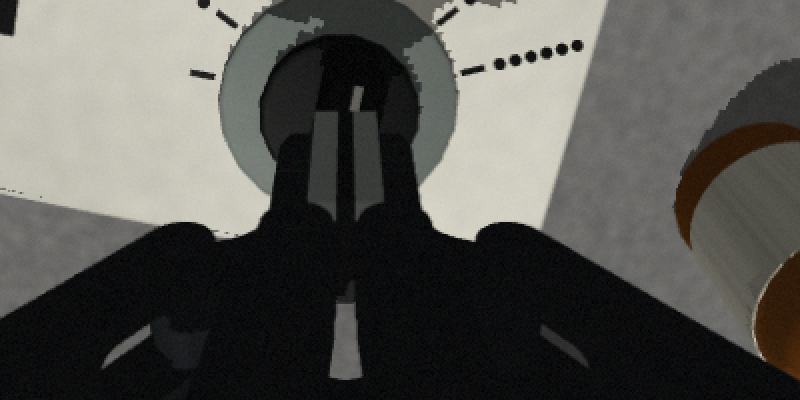

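Run:
```python
from h import *
m=bot.camera_model("wrist");p,M=tool();d=np.load("deck.npy")
f=lambda X:np.round((proj(m,X)-[150,200])*2)
print("tcp",p,f(p),"grasp",f(p-[0,0,-.0187]))
print(f(dk(d,[(100,-100,44),(100,-79,44),(100,-121,44),(100,-100,14)])))
print(np.linalg.inv(deckT(d))@np.r_[p,1])
for dz in(-.03,-.02,-.01,0,.01,.02,.03):print(dz,f(p+[0,0,dz]))
```

```text
tcp [0.62966836 0.09398226 0.09557595] [[344. 102.]] grasp [[344. 138.]]
[[342. 153.]
 [362.  67.]
 [323. 235.]
 [339. 109.]]
[ 0.10008135 -0.09509076  0.02178913  1.        ]
-0.03 [[344.  56.]]
-0.02 [[344.  70.]]
-0.01 [[344.  85.]]
0 [[344. 102.]]
0.01 [[344. 120.]]
0.02 [[344. 141.]]
0.03 [[344. 164.]]
```

The fingers read shut (0.0), with 8 N pushing up on them, and the pointer at (357,88) hasn't turned, so the bar isn't properly gripped. I'll back off and measure the pointer numerically.

Emit:
send_rows(slide=[[0,0,0],[0,0,0],[0,0,0],[0,0,-15],[0,0,-30],[0,0,-30],[0,0,-30],[0,0,-30]], roll=[0,0,0,4,8,12,12,12], claw=[0.4,0.4,0.4,0.4,0.4,0.4,0.4,0.4])

```text
t: 4.92
eef_pos: [0.629, 0.0934, 0.1243]
tool_rot: [-0.0, 0.694, 0.72, -0.001]
contact_force: [-0.3, -0.4, -0.7]
gripper_width: 0.401
grasp_force: 0.0
```

```bash
cat >> h.py <<'E'
def pointer(save=None,dz=44):
    d=np.load("deck.npy");m=bot.camera_model("wrist");i=bot.read_camera("wrist")
    if save:cv2.imwrite(save,i[:,:,::-1])
    c=proj(m,dk(d,(100,-100,dz)))[0];g=i.min(2)
    k=cv2.connectedComponentsWithStats((g>100).astype(np.uint8))
    for n in range(1,k[0]):
        x,y,w,h,a=k[2][n]
        if 15<a<400 and np.hypot(*(k[3][n]-c))<45:
            v,u=np.nonzero(k[1]==n);q=cv2.minAreaRect(np.c_[u,v].astype(np.float32));b=cv2.boxPoints(q)
            L=[np.linalg.norm(b[1]-b[0]),np.linalg.norm(b[2]-b[1])];e=((b[0]+b[3])/2,(b[1]+b[2])/2) if L[0]>L[1] else ((b[0]+b[1])/2,(b[2]+b[3])/2)
            Q=[]
            for uv in e:
                o,r=ray(m,uv);T=np.linalg.inv(deckT(d));o=T[:3,:3]@o+T[:3,3];r=T[:3,:3]@r;Q.append((o+r*(dz/1000-o[2])/r[2])*1000)
            Q.sort(key=lambda X:-np.hypot(X[0]-100,X[1]+100));D=Q[0]-Q[1]
            print("comp",a,np.round(Q,1).tolist(),"theta",round(float(np.arctan2(D[1],-D[0])),3))
E
python3 - <<'E'
from h import *
pointer("pics/w4.png");o=bot.get_obs();print(o["eef_pos"],o["contact_force"],o["torque"])
E
```

```text
comp 129 [[100.2, -83.6, 44.0], [100.2, -98.9, 44.0]] theta 1.568
[0.62886277 0.09345094 0.1240689 ] [ 0.0362803  -0.60935917 -0.17567212] [0.00863571 0.02833487 0.01456866]
```

View pics/w4.png

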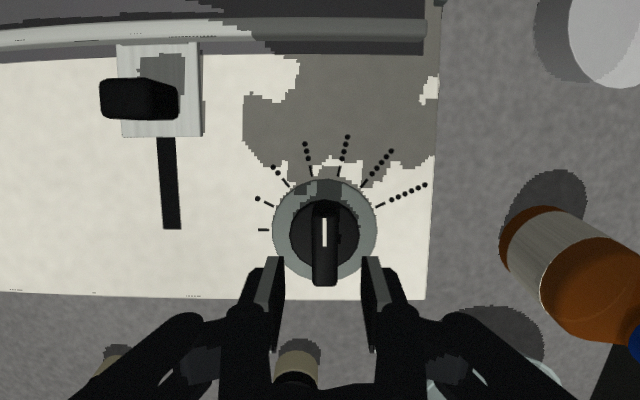

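Still θ=1.568. Together, the images and the contact suggest the finger tips sit about 20 mm behind the stated TCP, resting on top of the bar. I'll check where along the tool axis the visible tips (v≈255–257) lie.

Run:
```python
from h import *
m=bot.camera_model("wrist");p,M=tool()
for z in(0,-5,-10,-15,-20,-25,-30):
    print(z,[np.round(proj(m,p+M@np.array([x,y,z])/1e3)[0]).tolist() for x,y in((11,0),(0,0),(11,-17),(11,17))])
```

```text
0 [[322.0, 231.0], [322.0, 251.0], [289.0, 231.0], [356.0, 231.0]]
-5 [[322.0, 235.0], [322.0, 255.0], [288.0, 235.0], [357.0, 235.0]]
-10 [[322.0, 240.0], [322.0, 260.0], [287.0, 240.0], [358.0, 240.0]]
-15 [[322.0, 244.0], [322.0, 265.0], [286.0, 244.0], [359.0, 244.0]]
-20 [[322.0, 249.0], [322.0, 270.0], [285.0, 249.0], [360.0, 249.0]]
-25 [[322.0, 254.0], [322.0, 276.0], [284.0, 254.0], [361.0, 254.0]]
-30 [[322.0, 260.0], [322.0, 282.0], [283.0, 259.0], [362.0, 260.0]]
```

Emit:
send_rows(slide=[[-5,0,0],[-5,0,0],[-5,0,11],[-5,0,22],[-5,0,33],[-5,0,43],[-5,0,43],[-5,0,43]], roll=[0,0,0,0,0,0,0,0], claw=[0.6,0.6,0.6,0.6,0.6,0.6,0.6,0.6])

```text
t: 5.63
eef_pos: [0.6291, 0.0885, 0.0807]
tool_rot: [-0.001, 0.695, 0.719, -0.001]
contact_force: [0.3, 0.6, -0.3]
gripper_width: 0.604
grasp_force: 0.0
```

Emit:
send_rows(slide=[[0,0,0],[0,0,0],[0,0,0],[0,0,0],[0,0,0],[0,0,0],[0,0,0],[0,0,0]], roll=[0,0,0,0,0,0,0,0], claw=[0.6,0,0,0,0,0,0,0], force=30)

```text
t: 6.3
eef_pos: [0.6302, 0.0887, 0.0826]
tool_rot: [0.0, 0.695, 0.719, 0.0]
contact_force: [-1.2, -0.6, 6.0]
gripper_width: 0.155
grasp_force: 32.1
```

The grip is good now (width 0.155, 32 N). I'll turn the dial back to 0.

Emit:
send_rows(slide=[[0,0,-1],[0,0,-1],[0,0,-1],[0,0,-1],[0,0,-1],[0,0,-1],[0,0,-1],[0,0,-1]], roll=[-5,-10,-16,-22,-28,-34,-39,-44], claw=[0,0,0,0,0,0,0,0])

```text
t: 6.97
eef_pos: [0.6295, 0.0884, 0.0828]
tool_rot: [-0.0, 0.373, 0.928, -0.0]
contact_force: [-0.2, 0.3, 0.7]
gripper_width: 0.156
grasp_force: 40.6
```

Emit:
send_rows(slide=[[0,0,0],[0,0,0],[0,0,0],[0,0,0],[0,0,0],[0,0,0],[0,0,0],[0,0,0]], roll=[-5,-10,-16,-22,-28,-34,-39,-45], claw=[0,0,0,0,0,0,0,0])

```text
t: 7.63
eef_pos: [0.6301, 0.0882, 0.083]
tool_rot: [0.0, -0.01, 1.0, -0.0]
contact_force: [0.5, 0.2, 1.8]
gripper_width: 0.156
grasp_force: 48.6
```

Emit:
send_rows(slide=[[0,0,0],[0,0,0],[0,0,0],[0,0,0],[0,0,0],[0,0,0],[0,0,-20],[0,0,-50]], roll=[0,0,0,0,0,0,0,0], claw=[0,0,0,0.6,0.6,0.6,0.6,0.6])

```text
t: 8.3
eef_pos: [0.6271, 0.0884, 0.1303]
tool_rot: [-0.003, -0.008, 1.0, -0.001]
contact_force: [0.2, -0.4, 0.4]
gripper_width: 0.595
grasp_force: 0.0
```

Run:
```python
from h import *
pointer("pics/w5.png");p,M=tool();print(p,bot.get_obs()["q"])
d=np.load("deck.npy");print(dk(d,(0,-19.5,48)))
```

```text
comp 87 [[82.0, -101.0, 44.0], [94.1, -101.2, 44.0]] theta 0.016
[0.63202768 0.08916528 0.13861826] [-0.25647003  0.48131267  0.02537874  1.71803415 -0.01480718  0.93731808
  1.36108425]
[0.52690996 0.16893588 0.11106508]
```

θ=0.016, so the dial is at mark 0. Next is the bar's grip block.

Run:
```python
from h import *
d=np.load("deck.npy");a=dk(d,(1,-20.7,8));b=dk(d,(1,-62.5,8));print(a,b);plan(*a,182);plan(*b,182)
```

```text
[0.52814405 0.16224652 0.07161677] [0.52958806 0.12087455 0.07740597]
slide [103.1  74.6  66.6] roll -1.1 yaw -179.1 norm 144
slide [102.2  33.2  60.7] roll -1.1 yaw -179.1 norm 123
```

Emit:
send_rows(slide=[[20,15,0],[40,30,0],[60,45,0],[80,60,0],[102,74,0],[102,74,0],[102,74,0],[102,74,0]], roll=[0,0,-1,-1,-1,-1,-1,-1], claw=[0.4,0.4,0.4,0.4,0.4,0.4,0.4,0.4])

```text
t: 9.02
eef_pos: [0.5273, 0.1607, 0.1332]
tool_rot: [0.0, -0.017, 1.0, 0.0]
contact_force: [0.4, -0.5, 0.7]
gripper_width: 0.401
grasp_force: 0.0
```

Run:
```python
from h import *
bot.read_camera("top");bot.read_camera("top")
d=np.load("deck.npy");plan(*dk(d,(1,-20.7,8)),182);m=bot.camera_model("wrist");i=bot.read_camera("wrist");cv2.imwrite("pics/w6.png",i[:,:,::-1])
print(np.round(proj(m,dk(d,[(sx*14,-20.7+sy*10,48) for sx in(-1,1) for sy in(-1,1)]))))
```

```text
slide [-0.5  2.2 61.5] roll -0.2 yaw -178.2 norm 61
[[316. 209.]
 [351. 207.]
 [316. 254.]
 [350. 252.]]
```

View pics/w6.png

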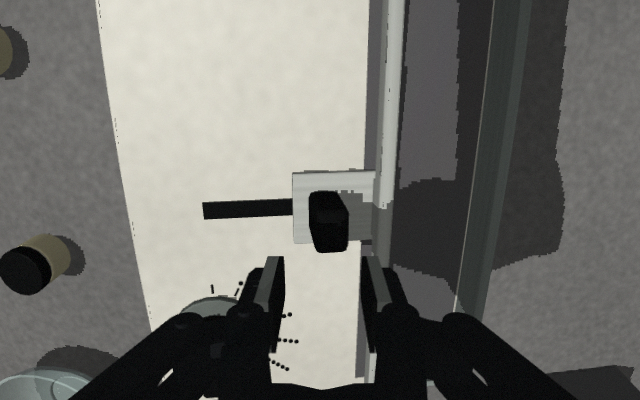

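The grip block's top spans u 313–350, v 205–252, within about 1.5 mm of the prediction and between the fingers. I'll descend and grip it.

Emit:
send_rows(slide=[[0,1,15],[0,1,30],[0,1,45],[0,1,60],[0,1,60],[0,1,60],[0,1,60],[0,1,60]], roll=[0,0,0,0,0,0,0,0], claw=[0.4,0.4,0.4,0.4,0.4,0,0,0], force=40)

```text
t: 9.83
eef_pos: [0.5263, 0.1618, 0.0728]
tool_rot: [-0.0, -0.017, 1.0, -0.0]
contact_force: [0.7, 1.0, -10.3]
gripper_width: 0.234
grasp_force: 39.0
```

Emit:
send_rows(slide=[[0,0,0],[0,0,0],[0,-4,-1],[0,-8,-1],[0,-12,-2],[0,-16,-2],[0,-20,-3],[0,-24,-3]], roll=[0,0,0,0,0,0,0,0], claw=[0,0,0,0,0,0,0,0])

```text
t: 10.5
eef_pos: [0.5272, 0.1374, 0.0762]
tool_rot: [-0.0, -0.017, 1.0, 0.0]
contact_force: [-2.1, 3.2, -4.0]
gripper_width: 0.232
grasp_force: 40.8
```

Emit:
send_rows(slide=[[0,-4,-1],[0,-8,-1],[0,-12,-2],[0,-15,-2],[0,-18,-3],[0,-18,-3],[0,-18,-3],[0,-18,-3]], roll=[0,0,0,0,0,0,0,0], claw=[0,0,0,0,0,0,0,0])

```text
t: 11.17
eef_pos: [0.5276, 0.1227, 0.0784]
tool_rot: [-0.0, -0.018, 1.0, 0.001]
contact_force: [-0.3, 9.7, -16.8]
gripper_width: 0.235
grasp_force: 40.6
```

Emit:
send_rows(slide=[[0,-2,0],[0,-4,0],[0,-4,0],[0,-4,0],[0,-4,0],[0,-4,0],[0,-4,0],[0,-4,0]], roll=[0,0,0,0,0,0,0,0], claw=[0,0,0,0,0,0,0,0])

```text
t: 11.83
eef_pos: [0.5276, 0.1226, 0.0785]
tool_rot: [0.0, -0.019, 1.0, 0.003]
contact_force: [-0.6, 18.1, -18.8]
gripper_width: 0.232
grasp_force: 42.1
```

The bar is at its stop (18 N, no further motion). I'll release it and hover over the first jar.

Emit:
send_rows(slide=[[0,4,0],[0,4,0],[0,4,0],[0,4,0],[0,4,0],[0,4,-30],[0,4,-70],[0,4,-80]], roll=[0,0,0,0,0,0,0,0], claw=[0,0,0.4,0.4,0.4,0.4,0.4,0.4])

```text
t: 12.5
eef_pos: [0.5323, 0.1199, 0.1652]
tool_rot: [0.005, -0.016, 1.0, 0.001]
contact_force: [0.8, 0.6, 0.5]
gripper_width: 0.4
grasp_force: 0.0
```

Emit:
send_rows(slide=[[-10,-32,0],[-20,-64,0],[-30,-96,0],[-40,-128,0],[-50,-160,0],[-60,-192,0],[-77,-226,0],[-77,-226,0]], roll=[0,0,0,0,0,0,0,0], claw=[1,1,1,1,1,1,1,1])

```text
t: 13.17
eef_pos: [0.6154, -0.114, 0.1608]
tool_rot: [0.003, -0.011, 1.0, -0.003]
contact_force: [-0.4, -1.5, -0.1]
gripper_width: 0.998
grasp_force: 0.0
```

```bash
cat >> h.py <<'E'
def caps(z=.042,r=.05,at=None,save=None):  # black caps seen by the wrist camera near `at` (default under TCP)
    p,M=tool();at=p[:2] if at is None else np.array(at);m=bot.camera_model("wrist");i=bot.read_camera("wrist")
    if save:cv2.imwrite(save,i[:,:,::-1])
    k=cv2.connectedComponentsWithStats(((i.max(2)<42)).astype(np.uint8))
    for n in range(1,k[0]):
        x,y,w,h,a=k[2][n]
        if 200<a<9000:
            X=atz(m,(x+w/2,y+h/2),z)
            if np.hypot(*(X[:2]-at))<r:print("cap",np.round(X[:2],4),"px",(x,y,w,h),a)
E
python3 - <<'E'
from h import *
d=np.load("deck.npy")
bot.read_camera("top");bot.read_camera("top");caps(r=.1,save="pics/w7.png");print(tool()[0])
t=bot.camera_model("top");i=bot.read_camera("top");cv2.imwrite("pics/top1.png",i[:,:,::-1])
k=cv2.connectedComponentsWithStats((i.max(2)<48).astype(np.uint8))
for n in range(1,k[0]):
    x,y,w,h,a=k[2][n]
    if 60<a<500 and x>300:print(np.round(atz(t,k[3][n],.04),3),a,(x,y,w,h))
E
```

```text
cap [ 0.6076 -0.101 ] px (np.int32(302), np.int32(151), np.int32(52), np.int32(53)) 2154
[ 0.61315502 -0.10423498  0.15971282]
[ 1.099 -0.964  0.04 ] 300 (np.int32(600), np.int32(18), np.int32(40), np.int32(12))
[ 0.813 -0.52   0.04 ] 309 (np.int32(484), np.int32(83), np.int32(32), np.int32(46))
[ 0.646 -0.032  0.04 ] 128 (np.int32(314), np.int32(165), np.int32(9), np.int32(17))
[ 0.612 -0.295  0.04 ] 177 (np.int32(409), np.int32(178), np.int32(16), np.int32(14))
[ 0.447 -0.327  0.04 ] 147 (np.int32(424), np.int32(240), np.int32(14), np.int32(13))
[ 0.018 -0.907  0.04 ] 94 (np.int32(628), np.int32(386), np.int32(12), np.int32(14))
```

Run:
```python
from h import *
plan(.6065,-.1020,.012,182)
```

```text
slide [  6.5   1.  147.6] roll -0.1 yaw -178.1 norm 148
```

Emit:
send_rows(slide=[[6,1,20],[6,1,40],[6,1,60],[6,1,85],[6,1,110],[6,1,125],[6,1,138],[6,1,147]], roll=[0,0,0,0,0,0,0,0], claw=[1,1,1,1,1,1,1,1])

```text
t: 14.03
eef_pos: [0.6063, -0.101, 0.011]
tool_rot: [-0.0, -0.018, 1.0, 0.0]
contact_force: [0.4, -0.2, 0.4]
gripper_width: 0.997
grasp_force: 0.0
```

Emit:
send_rows(slide=[[0,0,5],[0,0,5],[0,0,5],[0,0,5],[0,0,5],[0,0,5],[0,0,5],[0,0,5]], roll=[0,0,0,0,0,0,0,0], claw=[1,1,1,1,1,1,1,1])

```text
t: 14.7
eef_pos: [0.6068, -0.1026, 0.0073]
tool_rot: [0.0, -0.017, 1.0, -0.0]
contact_force: [-1.0, -0.0, -0.6]
gripper_width: 0.998
grasp_force: 0.0
```

Run:
```python
from h import *
cv2.imwrite("pics/w8.png",bot.read_camera("wrist")[:,:,::-1]);print(bot.get_obs()["contact_force"],tool()[0])
```

```text
[-0.75578804  0.52343903 -0.01782773] [ 0.60674539 -0.10257417  0.00719403]
```

View pics/w8.png

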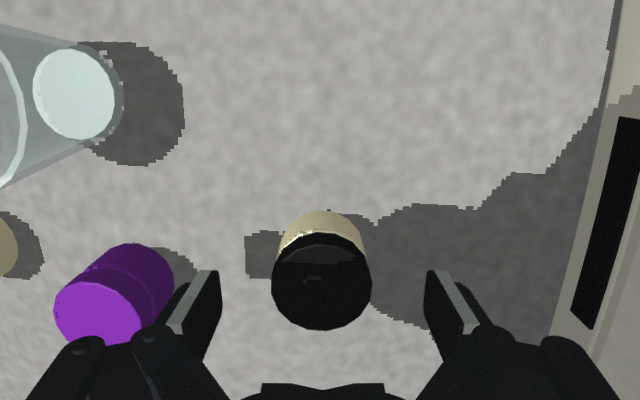

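The jar stands centred between the fingers (cap centre about (322,282)), but the tips are still high. I'll go down further while watching the force.

Emit:
send_rows(slide=[[0,0,2],[0,0,4],[0,0,6],[0,0,8],[0,0,8],[0,0,8],[0,0,8],[0,0,8]], roll=[0,0,0,0,0,0,0,0], claw=[1,1,1,1,1,1,1,1])

```text
t: 15.42
eef_pos: [0.6067, -0.1025, -0.0009]
tool_rot: [0.0, -0.017, 1.0, 0.0]
contact_force: [-0.6, -0.3, 0.7]
gripper_width: 0.999
grasp_force: 0.0
```

Emit:
send_rows(slide=[[0,0,2],[0,0,4],[0,0,6],[0,0,6],[0,0,6],[0,0,6],[0,0,6],[0,0,6]], roll=[0,0,0,0,0,0,0,0], claw=[0.8,0.8,0.8,0.8,0.8,0.8,0.8,0.8])

```text
t: 16.08
eef_pos: [0.6067, -0.1025, -0.0069]
tool_rot: [0.0, -0.017, 1.0, 0.0]
contact_force: [0.2, -0.1, -0.9]
gripper_width: 0.802
grasp_force: 0.0
```

The reported TCP is below the bench and there's no contact, which confirms the tip offset of about 22 mm. I'll grip here.

Emit:
send_rows(slide=[[0,0,0],[0,0,0],[0,0,0],[0,0,0],[0,0,0],[0,0,0],[0,0,0],[0,0,0]], roll=[0,0,0,0,0,0,0,0], claw=[0.3,0.3,0.3,0.3,0.3,0.3,0.3,0.3], force=35)

```text
t: 16.75
eef_pos: [0.6069, -0.1025, -0.0067]
tool_rot: [0.0, -0.017, 1.0, 0.0]
contact_force: [-0.6, 0.3, 4.7]
gripper_width: 0.501
grasp_force: 35.8
```

Emit:
send_rows(slide=[[0,0,-10],[0,0,-25],[0,0,-50],[0,0,-80],[0,0,-110],[0,0,-140],[0,0,-170],[0,0,-195]], roll=[0,0,0,0,0,0,0,0], claw=[0.3,0.3,0.3,0.3,0.3,0.3,0.3,0.3])

```text
t: 17.42
eef_pos: [0.6065, -0.1027, 0.1905]
tool_rot: [0.001, -0.017, 1.0, -0.0]
contact_force: [1.2, -0.3, -1.1]
gripper_width: 0.506
grasp_force: 35.7
```

Run:
```python
from h import *
d=np.load("deck.npy");b=bot.read_camera("wrist");cv2.imwrite("pics/w9.png",b[:,:,::-1])
for x in(108,36,-36,-108):
    print(x,np.round(dk(d,(x,40,0)),4),np.round(dk(d,(x,40,42)),4))
g=dk(d,(-108,40,0));plan(g[0],g[1],.188,182)
```

```text
108 [0.633  0.225  0.0553] [0.6328 0.2308 0.0969]
36 [0.5611 0.2224 0.0553] [0.5609 0.2283 0.0969]
-36 [0.4891 0.2199 0.0553] [0.4889 0.2257 0.0969]
-108 [0.4172 0.2174 0.0553] [0.4169 0.2232 0.0969]
slide [181.6 326.8   5.7] roll -0.1 yaw -178.1 norm 374
```

Run:
```python
from h import *
plan(.633,.225,.19,182);plan(.633,.225,.05,182)
```

```text
slide [-34.4 327.2   5.5] roll -0.1 yaw -178.1 norm 329
slide [-33.2 327.3 145.5] roll -0.1 yaw -178.1 norm 360
```

Emit:
send_rows(slide=[[-4,30,0],[-8,70,0],[-12,111,0],[-17,152,0],[-21,193,0],[-25,234,0],[-30,275,0],[-34,305,0]], roll=[0,0,0,0,0,0,0,0], claw=[0.3,0.3,0.3,0.3,0.3,0.3,0.3,0.3])

```text
t: 18.13
eef_pos: [0.6292, 0.2081, 0.1878]
tool_rot: [-0.0, -0.019, 1.0, 0.001]
contact_force: [0.1, 0.3, 0.0]
gripper_width: 0.505
grasp_force: 35.8
```

Emit:
send_rows(slide=[[0,15,0],[0,22,10],[0,22,40],[0,22,70],[0,22,95],[0,22,110],[0,22,118],[0,22,122]], roll=[0,0,0,0,0,0,0,0], claw=[0.3,0.3,0.3,0.3,0.3,0.3,0.3,0.3])

```text
t: 18.8
eef_pos: [0.6288, 0.2227, 0.064]
tool_rot: [-0.001, -0.016, 1.0, -0.001]
contact_force: [-0.0, -0.6, -0.4]
gripper_width: 0.5
grasp_force: 35.8
```

Run:
```python
from h import *
d=np.load("deck.npy");p,M=tool();print(p,bot.get_obs()["contact_force"]);print((np.linalg.inv(deckT(d))@np.r_[p+[0,0,.0067],1])*1000)
```

```text
[0.62878594 0.222736   0.06403955] [-0.03708451 -0.61151025 -0.40745687]
[ 103.69063247   35.81482326   15.01757711 1000.        ]
```

Emit:
send_rows(slide=[[-4,2,0],[-4,2,4],[-4,2,8],[-4,2,12],[-4,2,14],[-4,2,14],[-4,2,14],[-4,2,14]], roll=[0,0,0,0,0,0,0,0], claw=[0.3,0.3,0.3,0.3,0.3,0.3,0.3,0.3])

```text
t: 19.47
eef_pos: [0.6335, 0.2276, 0.0521]
tool_rot: [0.0, -0.017, 1.0, 0.0]
contact_force: [-0.1, 0.1, -0.6]
gripper_width: 0.502
grasp_force: 35.6
```

Emit:
send_rows(slide=[[0,0,1],[0,0,2],[0,0,3],[0,0,3],[0,0,3],[0,0,3],[0,0,3],[0,0,3]], roll=[0,0,0,0,0,0,0,0], claw=[0.3,0.3,0.3,0.3,0.3,0.3,0.3,0.3])

```text
t: 20.13
eef_pos: [0.6341, 0.2277, 0.0515]
tool_rot: [0.001, -0.017, 1.0, 0.0]
contact_force: [-5.3, -1.5, 14.7]
gripper_width: 0.503
grasp_force: 37.1
```

Contact at TCP z ≈ 0.052. I'll release and lift, then go to jar 2.

Emit:
send_rows(slide=[[0,0,-2],[0,0,-2],[0,0,-2],[0,0,-2],[0,0,-2],[0,0,-20],[0,0,-55],[0,0,-90]], roll=[0,0,0,0,0,0,0,0], claw=[0.7,0.7,0.7,0.7,0.7,0.7,0.7,0.7])

```text
t: 20.8
eef_pos: [0.6322, 0.227, 0.1382]
tool_rot: [-0.002, -0.017, 1.0, -0.001]
contact_force: [1.3, 0.8, 0.5]
gripper_width: 0.7
grasp_force: 0.0
```

Run:
```python
from h import *
d=np.load("deck.npy");g=dk(d,(107,42,42));print(g);caps(z=g[2],r=.06,save="pics/w10.png",at=g[:2]);print(tool()[0]);plan(.612,-.297,.16,182)
i=cv2.imread("pics/w10.png");print(i.shape)
```

```text
[0.63174927 0.23270801 0.09660531]
cap [0.6344 0.2344] px (np.int32(297), np.int32(189), np.int32(70), np.int32(68)) 3702
[0.63711414 0.22890206 0.14746383]
slide [  42.5 -524.7  -14.8] roll -0.1 yaw -178.1 norm 527
(400, 640, 3)
```

Emit:
send_rows(slide=[[0,-10,-20],[6,-50,-25],[9,-90,-25],[12,-130,-25],[16,-170,-25],[20,-210,-25],[22,-245,-25],[22,-275,-25]], roll=[0,0,0,0,0,0,0,0], claw=[0.7,0.7,0.7,0.7,0.7,0.7,0.8,1])

```text
t: 21.52
eef_pos: [0.62, -0.0516, 0.1639]
tool_rot: [-0.0, -0.016, 1.0, -0.0]
contact_force: [0.9, -0.4, 0.0]
gripper_width: 0.917
grasp_force: 0.0
```

Emit:
send_rows(slide=[[4,-40,0],[8,-80,0],[12,-120,0],[16,-160,0],[18,-200,0],[19,-230,0],[19,-248,0],[19,-248,0]], roll=[0,0,0,0,0,0,0,0], claw=[1,1,1,1,1,1,1,1])

```text
t: 22.18
eef_pos: [0.6083, -0.3034, 0.1636]
tool_rot: [-0.0, -0.013, 1.0, -0.002]
contact_force: [-0.7, -0.3, -0.0]
gripper_width: 1.0
grasp_force: 0.0
```

Run:
```python
from h import *
bot.read_camera("top");bot.read_camera("top");bot.read_camera("top")
caps(r=.06,save="pics/w11.png");print(tool()[0]);plan(.612,-.297,-.007,182)
```

```text
cap [ 0.612  -0.2954] px (np.int32(295), np.int32(160), np.int32(51), np.int32(51)) 2067
[ 0.61058336 -0.29459246  0.16359665]
slide [ -1.4  -2.7 170.6] roll 0.0 yaw -178.0 norm 171
```

Emit:
send_rows(slide=[[0,-1,25],[0,-1,50],[0,-1,75],[0,-1,100],[0,-1,125],[0,-1,145],[0,-1,160],[0,-1,170]], roll=[0,0,0,0,0,0,0,0], claw=[1,1,1,1,1,1,1,1])

```text
t: 23.05
eef_pos: [0.6099, -0.2953, -0.0078]
tool_rot: [-0.001, -0.018, 1.0, 0.001]
contact_force: [-0.8, -0.7, -0.0]
gripper_width: 1.002
grasp_force: 0.0
```

Emit:
send_rows(slide=[[0,0,0],[0,0,0],[0,0,0],[0,0,0],[0,0,0],[0,0,0],[0,0,0],[0,0,0]], roll=[0,0,0,0,0,0,0,0], claw=[1,0.3,0.3,0.3,0.3,0.3,0.3,0.3])

```text
t: 23.72
eef_pos: [0.6113, -0.2981, -0.0044]
tool_rot: [0.001, -0.017, 1.0, -0.0]
contact_force: [-0.7, 1.1, 6.3]
gripper_width: 0.503
grasp_force: 35.9
```

Emit:
send_rows(slide=[[0,0,-10],[0,0,-25],[0,0,-50],[0,0,-80],[0,0,-110],[0,0,-140],[0,0,-170],[0,0,-195]], roll=[0,0,0,0,0,0,0,0], claw=[0.3,0.3,0.3,0.3,0.3,0.3,0.3,0.3])

```text
t: 24.38
eef_pos: [0.6105, -0.2979, 0.193]
tool_rot: [0.001, -0.017, 1.0, -0.001]
contact_force: [0.7, 0.1, -0.4]
gripper_width: 0.501
grasp_force: 35.7
```

Run:
```python
from h import *
bot.read_camera("top");bot.read_camera("top");bot.read_camera("top")
print(tool()[0]);d=np.load("deck.npy");g=dk(d,(36,41,0));print(g);plan(g[0],g[1],.19,182)
```

```text
[ 0.61160143 -0.29834867  0.19302209]
[0.56102992 0.22342827 0.05514857]
slide [ 33.1 523.2   1.6] roll -0.1 yaw -178.1 norm 524
```

Emit:
send_rows(slide=[[2,30,0],[4,70,0],[6,111,0],[9,152,0],[12,193,0],[15,234,0],[18,275,0],[20,312,0]], roll=[0,0,0,0,0,0,0,0], claw=[0.3,0.3,0.3,0.3,0.3,0.3,0.3,0.3])

```text
t: 25.2
eef_pos: [0.5778, 0.0163, 0.1882]
tool_rot: [-0.001, -0.017, 1.0, 0.0]
contact_force: [0.8, 0.2, -0.3]
gripper_width: 0.507
grasp_force: 35.9
```

Emit:
send_rows(slide=[[2,40,0],[5,80,0],[8,120,0],[11,155,0],[13,185,0],[13,205,0],[13,211,10],[13,211,40]], roll=[0,0,0,0,0,0,0,0], claw=[0.3,0.3,0.3,0.3,0.3,0.3,0.3,0.3])

```text
t: 25.87
eef_pos: [0.5613, 0.2277, 0.1515]
tool_rot: [0.003, -0.019, 1.0, 0.002]
contact_force: [1.3, -0.3, -1.3]
gripper_width: 0.501
grasp_force: 35.9
```

Emit:
send_rows(slide=[[0,0,30],[0,0,60],[0,0,80],[0,0,90],[0,0,94],[0,0,94],[0,0,94],[0,0,94]], roll=[0,0,0,0,0,0,0,0], claw=[0.3,0.3,0.3,0.3,0.3,0.3,0.3,0.3])

```text
t: 26.53
eef_pos: [0.56, 0.2236, 0.0553]
tool_rot: [0.0, -0.017, 1.0, 0.0]
contact_force: [0.1, -0.0, -0.7]
gripper_width: 0.502
grasp_force: 36.8
```

Run:
```python
from h import *
d=np.load("deck.npy");p,M=tool();print(p,bot.get_obs()["contact_force"]);print((np.linalg.inv(deckT(d))@np.r_[p+[0,0,.0055],1])*1000)
```

```text
[0.55998497 0.22355216 0.05532677] [ 0.14316947 -0.02463227 -0.67166487]
[  34.96000584   40.37230186    5.64567406 1000.        ]
```

Emit:
send_rows(slide=[[0,0,2],[0,0,3],[0,0,4],[0,0,4],[0,0,4],[0,0,4],[0,0,4],[0,0,4]], roll=[0,0,0,0,0,0,0,0], claw=[0.3,0.3,0.3,0.3,0.3,0.3,0.3,0.3])

```text
t: 27.2
eef_pos: [0.5606, 0.224, 0.0533]
tool_rot: [0.001, -0.017, 1.0, 0.0]
contact_force: [-3.9, -2.0, 15.1]
gripper_width: 0.502
grasp_force: 38.6
```

Emit:
send_rows(slide=[[0,0,0],[0,0,0],[0,0,0],[0,0,0],[0,0,-2],[0,0,-20],[0,0,-55],[0,0,-90]], roll=[0,0,0,0,0,0,0,0], claw=[0.7,0.7,0.7,0.7,0.7,0.7,0.7,0.7])

```text
t: 27.87
eef_pos: [0.5584, 0.2235, 0.1407]
tool_rot: [-0.002, -0.017, 1.0, -0.001]
contact_force: [0.7, 0.3, 0.2]
gripper_width: 0.693
grasp_force: 0.0
```

Run:
```python
from h import *
bot.read_camera("top")
d=np.load("deck.npy");g=dk(d,(36,42,42));print(g);caps(z=g[2],r=.12,save="pics/w12.png",at=g[:2]);print(tool()[0]);plan(.444,-.332,.165,182)
```

```text
[0.56079247 0.23023139 0.09660531]
cap [0.5309 0.115 ] px (np.int32(112), np.int32(132), np.int32(68), np.int32(54)) 2362
cap [0.5217 0.1776] px (np.int32(230), np.int32(139), np.int32(28), np.int32(16)) 430
cap [0.5613 0.2304] px (np.int32(294), np.int32(177), np.int32(67), np.int32(66)) 3421
cap [0.6328 0.2344] px (np.int32(299), np.int32(274), np.int32(60), np.int32(58)) 2714
[0.56339085 0.22581335 0.14697497]
slide [ 137.7 -553.4  -21.7] roll -0.1 yaw -178.1 norm 571
```

Both placed jars stand upright at the expected spots. Next is jar 3.

Emit:
send_rows(slide=[[0,-10,-20],[10,-50,-25],[20,-88,-25],[30,-126,-25],[40,-164,-25],[50,-202,-25],[60,-240,-25],[70,-278,-25]], roll=[0,0,0,0,0,0,0,0], claw=[0.7,0.7,0.7,0.7,0.7,0.7,0.8,1])

```text
t: 28.63
eef_pos: [0.4982, -0.0579, 0.1659]
tool_rot: [0.0, -0.017, 1.0, 0.0]
contact_force: [0.5, -0.7, 0.4]
gripper_width: 0.919
grasp_force: 0.0
```

Emit:
send_rows(slide=[[10,-40,0],[20,-80,0],[30,-120,0],[40,-160,0],[50,-200,0],[60,-235,0],[68,-262,0],[68,-275,0]], roll=[0,0,0,0,0,0,0,0], claw=[1,1,1,1,1,1,1,1])

```text
t: 29.3
eef_pos: [0.4375, -0.3379, 0.1659]
tool_rot: [-0.001, -0.014, 1.0, -0.001]
contact_force: [0.1, -0.6, -0.2]
gripper_width: 1.0
grasp_force: 0.0
```

Run:
```python
from h import *
bot.read_camera("top");bot.read_camera("top");bot.read_camera("top");bot.read_camera("top")
caps(r=.06,save="pics/w13.png");print(tool()[0]);plan(.4455,-.330,-.006,182)
```

```text
cap [ 0.4448 -0.3302] px (np.int32(297), np.int32(162), np.int32(51), np.int32(51)) 2043
[ 0.44110833 -0.3312492   0.16562801]
slide [ -4.5   0.9 171.6] roll 0.1 yaw -177.9 norm 172
```

Emit:
send_rows(slide=[[-3,-1,25],[-3,-1,50],[-3,-1,75],[-3,-1,100],[-3,-1,125],[-3,-1,145],[-3,-1,162],[-3,-1,171]], roll=[0,0,0,0,0,0,0,0], claw=[1,1,1,1,1,1,1,1])

```text
t: 30.22
eef_pos: [0.4433, -0.3311, -0.0071]
tool_rot: [-0.001, -0.019, 1.0, 0.001]
contact_force: [-0.5, -0.1, 0.1]
gripper_width: 1.002
grasp_force: 0.0
```

Emit:
send_rows(slide=[[0,0,0],[0,0,0],[0,0,0],[0,0,0],[0,0,0],[0,0,0],[0,0,0],[0,0,0]], roll=[0,0,0,0,0,0,0,0], claw=[1,0.3,0.3,0.3,0.3,0.3,0.3,0.3])

```text
t: 30.88
eef_pos: [0.4442, -0.3345, -0.0036]
tool_rot: [0.001, -0.017, 1.0, -0.0]
contact_force: [-0.1, 1.4, 5.9]
gripper_width: 0.505
grasp_force: 35.0
```

Emit:
send_rows(slide=[[0,0,-10],[0,0,-25],[0,0,-50],[0,0,-80],[0,0,-110],[0,0,-140],[0,0,-170],[0,0,-195]], roll=[0,0,0,0,0,0,0,0], claw=[0.3,0.3,0.3,0.3,0.3,0.3,0.3,0.3])

```text
t: 31.55
eef_pos: [0.4433, -0.3345, 0.1933]
tool_rot: [0.001, -0.017, 1.0, -0.001]
contact_force: [1.2, -0.2, -1.8]
gripper_width: 0.5
grasp_force: 35.8
```

Run:
```python
from h import *
bot.read_camera("top");bot.read_camera("top");bot.read_camera("top")
print(tool()[0]);d=np.load("deck.npy");g=dk(d,(-36,41,0));print(g);plan(g[0],g[1],.19,182)
```

```text
[ 0.44447492 -0.33503839  0.19304541]
[0.48907374 0.22091678 0.05514857]
slide [-63.1 554.2   1.9] roll -0.1 yaw -178.1 norm 558
```

Emit:
send_rows(slide=[[-3,30,0],[-7,70,0],[-12,111,0],[-16,152,0],[-20,193,0],[-25,234,0],[-29,275,0],[-33,312,0]], roll=[0,0,0,0,0,0,0,0], claw=[0.3,0.3,0.3,0.3,0.3,0.3,0.3,0.3])

```text
t: 32.37
eef_pos: [0.4644, -0.0188, 0.1892]
tool_rot: [-0.001, -0.017, 1.0, 0.0]
contact_force: [0.6, -0.2, -1.7]
gripper_width: 0.501
grasp_force: 36.0
```

Emit:
send_rows(slide=[[-5,40,0],[-10,80,0],[-14,120,0],[-18,155,0],[-22,190,0],[-26,220,0],[-30,242,10],[-30,242,40]], roll=[0,0,0,0,0,0,0,0], claw=[0.3,0.3,0.3,0.3,0.3,0.3,0.3,0.3])

```text
t: 33.03
eef_pos: [0.4894, 0.2293, 0.1525]
tool_rot: [0.003, -0.02, 1.0, 0.003]
contact_force: [1.5, 0.6, -0.9]
gripper_width: 0.503
grasp_force: 36.0
```

Emit:
send_rows(slide=[[0,0,30],[0,0,60],[0,0,80],[0,0,90],[0,0,94],[0,0,94],[0,0,94],[0,0,94]], roll=[0,0,0,0,0,0,0,0], claw=[0.3,0.3,0.3,0.3,0.3,0.3,0.3,0.3])

```text
t: 33.7
eef_pos: [0.488, 0.2218, 0.0565]
tool_rot: [0.0, -0.017, 1.0, 0.0]
contact_force: [1.4, 0.0, -0.9]
gripper_width: 0.501
grasp_force: 36.3
```

Emit:
send_rows(slide=[[0,0,2],[0,0,3],[0,0,4],[0,0,4],[0,0,4],[0,0,4],[0,0,4],[0,0,4]], roll=[0,0,0,0,0,0,0,0], claw=[0.3,0.3,0.3,0.3,0.3,0.3,0.3,0.3])

```text
t: 34.37
eef_pos: [0.4888, 0.222, 0.0544]
tool_rot: [0.001, -0.017, 1.0, 0.0]
contact_force: [-4.7, -2.0, 18.8]
gripper_width: 0.501
grasp_force: 38.2
```

Emit:
send_rows(slide=[[0,0,0],[0,0,0],[0,0,0],[0,0,0],[0,0,-2],[0,0,-20],[0,0,-55],[0,0,-90]], roll=[0,0,0,0,0,0,0,0], claw=[0.7,0.7,0.7,0.7,0.7,0.7,0.7,0.7])

```text
t: 35.03
eef_pos: [0.4864, 0.221, 0.1419]
tool_rot: [-0.002, -0.017, 1.0, -0.001]
contact_force: [1.5, -0.2, 1.0]
gripper_width: 0.699
grasp_force: 0.0
```

Run:
```python
from h import *
bot.read_camera("top")
d=np.load("deck.npy");g=dk(d,(-36,42,42));print(g);caps(z=g[2],r=.16,save="pics/w14.png",at=g[:2]);print(tool()[0]);plan(.421,-.121,.165,182)
t=bot.camera_model("top");i=bot.read_camera("top");cv2.imwrite("pics/top2.png",i[:,:,::-1])
k=cv2.connectedComponentsWithStats((i.max(2)<48).astype(np.uint8))
for n in range(1,k[0]):
    x,y,w,h,a=k[2][n]
    if 60<a<500 and 300<x<470 and y>130:print(np.round(atz(t,k[3][n],.04),3),a,(x,y,w,h))
```

```text
[0.48883629 0.2277199  0.09660531]
cap [0.4888 0.2289] px (np.int32(295), np.int32(177), np.int32(67), np.int32(65)) 3430
cap [0.5323 0.114 ] px (np.int32(130), np.int32(233), np.int32(63), np.int32(59)) 2283
cap [0.5121 0.1774] px (np.int32(237), np.int32(232), np.int32(27), np.int32(15)) 356
cap [0.5592 0.23  ] px (np.int32(296), np.int32(272), np.int32(60), np.int32(58)) 2735
[0.4910588  0.22359445 0.1473324 ]
slide [  81.4 -342.   -19.9] roll -0.1 yaw -178.1 norm 352
[ 0.421 -0.12   0.04 ] 174 (np.int32(345), np.int32(250), np.int32(15), np.int32(15))
```

Emit:
send_rows(slide=[[0,-10,-20],[5,-45,-25],[10,-80,-25],[18,-118,-25],[26,-154,-25],[34,-190,-25],[42,-226,-25],[50,-262,-25]], roll=[0,0,0,0,0,0,0,0], claw=[0.7,0.7,0.7,0.7,0.7,0.7,0.8,1])

```text
t: 35.85
eef_pos: [0.445, -0.0436, 0.1659]
tool_rot: [-0.001, -0.017, 1.0, -0.0]
contact_force: [0.9, -0.2, -0.9]
gripper_width: 0.915
grasp_force: 0.0
```

Emit:
send_rows(slide=[[8,-30,0],[16,-60,0],[24,-75,0],[29,-79,0],[29,-79,0],[29,-79,0],[29,-79,0],[29,-79,0]], roll=[0,0,0,0,0,0,0,0], claw=[1,1,1,1,1,1,1,1])

```text
t: 36.52
eef_pos: [0.4207, -0.1204, 0.1668]
tool_rot: [-0.0, -0.018, 1.0, 0.0]
contact_force: [-0.7, -0.5, -0.1]
gripper_width: 0.998
grasp_force: 0.0
```

Run:
```python
from h import *
caps(r=.06,save="pics/w15.png");print(tool()[0]);plan(.4205,-.1225,-.006,182)
```

```text
cap [ 0.4199 -0.1198] px (np.int32(296), np.int32(156), np.int32(51), np.int32(51)) 2048
[ 0.42065736 -0.12062666  0.16688027]
slide [  0.2  -1.9 172.9] roll 0.1 yaw -177.9 norm 173
```

Emit:
send_rows(slide=[[1,-2,25],[1,-2,50],[1,-2,75],[1,-2,100],[1,-2,125],[1,-2,147],[1,-2,164],[1,-2,172]], roll=[0,0,0,0,0,0,0,0], claw=[1,1,1,1,1,1,1,1])

```text
t: 37.23
eef_pos: [0.4185, -0.1228, -0.007]
tool_rot: [-0.001, -0.018, 1.0, 0.0]
contact_force: [-0.5, -0.0, -0.2]
gripper_width: 1.001
grasp_force: 0.0
```

Emit:
send_rows(slide=[[0,0,0],[0,0,0],[0,0,0],[0,0,0],[0,0,0],[0,0,0],[0,0,0],[0,0,0]], roll=[0,0,0,0,0,0,0,0], claw=[1,0.3,0.3,0.3,0.3,0.3,0.3,0.3])

```text
t: 37.9
eef_pos: [0.4202, -0.1239, -0.0038]
tool_rot: [0.001, -0.017, 1.0, -0.0]
contact_force: [-0.6, 0.4, 6.9]
gripper_width: 0.504
grasp_force: 34.6
```

Emit:
send_rows(slide=[[0,0,-10],[0,0,-25],[0,0,-50],[0,0,-80],[0,0,-110],[0,0,-140],[0,0,-170],[0,0,-195]], roll=[0,0,0,0,0,0,0,0], claw=[0.3,0.3,0.3,0.3,0.3,0.3,0.3,0.3])

```text
t: 38.57
eef_pos: [0.4192, -0.124, 0.1932]
tool_rot: [0.001, -0.017, 1.0, -0.0]
contact_force: [0.3, -0.1, -0.8]
gripper_width: 0.504
grasp_force: 35.9
```

Run:
```python
from h import *
bot.read_camera("top");bot.read_camera("top");bot.read_camera("top")
print(tool()[0]);d=np.load("deck.npy");g=dk(d,(-106,41,0));print(g);plan(g[0],g[1],.19,182)
```

```text
[ 0.42048133 -0.1241366   0.19265925]
[0.41911634 0.21847504 0.05514857]
slide [-10.1 342.5   2.5] roll -0.1 yaw -178.1 norm 343
```

Emit:
send_rows(slide=[[-12,20,0],[-24,45,0],[-34,75,0],[-40,110,0],[-42,148,0],[-42,186,0],[-38,222,0],[-32,255,0]], roll=[0,0,0,0,0,0,0,0], claw=[0.3,0.3,0.3,0.3,0.3,0.3,0.3,0.3])

```text
t: 39.38
eef_pos: [0.4414, 0.134, 0.1891]
tool_rot: [-0.001, -0.017, 1.0, -0.0]
contact_force: [-0.3, 0.1, -1.5]
gripper_width: 0.501
grasp_force: 36.0
```

Emit:
send_rows(slide=[[8,30,0],[16,60,0],[21,80,0],[21,87,0],[21,87,0],[21,87,0],[21,87,10],[21,87,40]], roll=[0,0,0,0,0,0,0,0], claw=[0.3,0.3,0.3,0.3,0.3,0.3,0.3,0.3])

```text
t: 40.05
eef_pos: [0.4219, 0.2182, 0.1522]
tool_rot: [0.003, -0.015, 1.0, 0.002]
contact_force: [0.8, 0.7, -1.6]
gripper_width: 0.5
grasp_force: 36.0
```

Emit:
send_rows(slide=[[0,0,30],[0,0,60],[0,0,80],[0,0,90],[0,0,94],[0,0,94],[0,0,94],[0,0,94]], roll=[0,0,0,0,0,0,0,0], claw=[0.3,0.3,0.3,0.3,0.3,0.3,0.3,0.3])

```text
t: 40.72
eef_pos: [0.4195, 0.2181, 0.0565]
tool_rot: [0.001, -0.016, 1.0, 0.0]
contact_force: [-0.4, -0.3, -1.5]
gripper_width: 0.498
grasp_force: 36.4
```

Emit:
send_rows(slide=[[0,0,2],[0,0,3],[0,0,4],[0,0,4],[0,0,4],[0,0,4],[0,0,4],[0,0,4]], roll=[0,0,0,0,0,0,0,0], claw=[0.3,0.3,0.3,0.3,0.3,0.3,0.3,0.3])

```text
t: 41.38
eef_pos: [0.42, 0.2185, 0.0543]
tool_rot: [0.001, -0.017, 1.0, 0.0]
contact_force: [-4.5, -3.1, 22.4]
gripper_width: 0.5
grasp_force: 38.8
```

Emit:
send_rows(slide=[[0,0,0],[0,0,0],[0,0,0],[0,0,0],[0,0,-2],[0,0,-20],[0,0,-55],[0,0,-90]], roll=[0,0,0,0,0,0,0,0], claw=[0.7,0.7,0.7,0.7,0.7,0.7,0.7,0.7])

```text
t: 42.05
eef_pos: [0.4175, 0.2176, 0.1421]
tool_rot: [-0.002, -0.017, 1.0, -0.001]
contact_force: [0.8, 1.1, 0.4]
gripper_width: 0.7
grasp_force: 0.0
```

Run:
```python
from h import *
bot.read_camera("top")
d=np.load("deck.npy");g=dk(d,(-106,42,42));print(g);caps(z=g[2],r=.16,save="pics/w16.png",at=g[:2]);print(tool()[0]);plan(.5276,.1226,.165,182)
i=bot.read_camera("scene")[150:390,260:560,::-1];cv2.imwrite("pics/s1.png",cv2.resize(i,None,fx=2.4,fy=2.4,interpolation=cv2.INTER_CUBIC))
```

```text
[0.41887889 0.22527816 0.09660531]
cap [0.4186 0.2251] px (np.int32(294), np.int32(175), np.int32(67), np.int32(67)) 3451
cap [0.4869 0.2285] px (np.int32(298), np.int32(269), np.int32(61), np.int32(58)) 2779
[0.42179702 0.22040514 0.14690586]
slide [-102.6 -101.2  -17.7] roll -0.1 yaw -178.1 norm 145
```

View pics/s1.png

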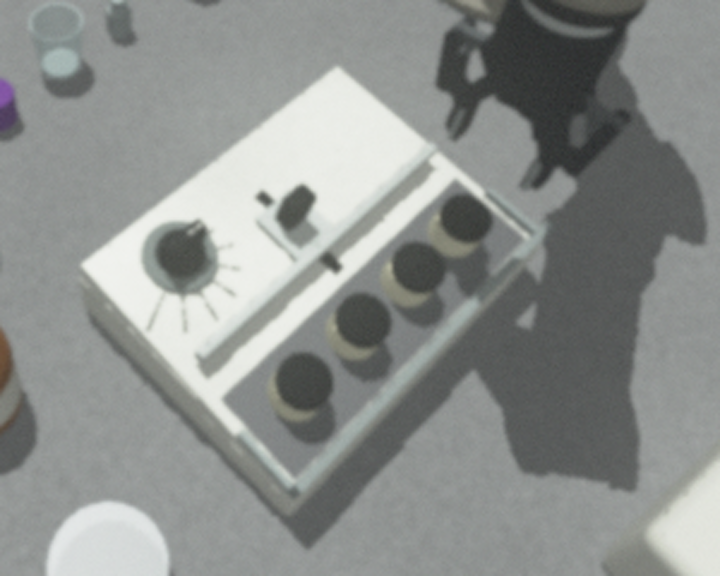

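All four jars stand on the mat: caps at (302,382), (360,320), (415,267) and (465,220). The bar is open at its stop. I'll grip the block again and push it home.

Emit:
send_rows(slide=[[-20,-20,-10],[-40,-40,-10],[-60,-60,-10],[-80,-80,-10],[-98,-95,-10],[-103,-99,-10],[-103,-99,-10],[-103,-99,-10]], roll=[0,0,0,0,0,0,0,0], claw=[0.7,0.7,0.4,0.4,0.4,0.4,0.4,0.4])

```text
t: 42.87
eef_pos: [0.5238, 0.1232, 0.1509]
tool_rot: [-0.001, -0.017, 1.0, -0.0]
contact_force: [-0.8, -0.1, -0.7]
gripper_width: 0.398
grasp_force: 0.0
```

Run:
```python
from h import *
bot.read_camera("top");bot.read_camera("top");print(tool()[0]);plan(.5276,.1226,.0785,182);d=np.load("deck.npy")
caps(z=dk(d,(0,-62.5,48))[2],r=.05)
```

```text
[0.52355322 0.12410151 0.15143023]
slide [-4.1 -1.7 72.9] roll 0.1 yaw -177.9 norm 73
cap [0.5229 0.1234] px (np.int32(301), np.int32(194), np.int32(36), np.int32(57)) 1831
cap [0.5093 0.1639] px (np.int32(380), np.int32(196), np.int32(16), np.int32(15)) 210
cap [0.5153 0.0957] px (np.int32(261), np.int32(201), np.int32(24), np.int32(16)) 346
```

Emit:
send_rows(slide=[[-4,-1,18],[-4,-1,36],[-4,-1,54],[-4,-1,71],[-4,-1,71],[-4,-1,71],[-4,-1,71],[-4,-1,71]], roll=[0,0,0,0,0,0,0,0], claw=[0.4,0.4,0.4,0.4,0.4,0,0,0], force=40)

```text
t: 43.68
eef_pos: [0.5281, 0.1229, 0.0811]
tool_rot: [-0.001, -0.018, 1.0, 0.0]
contact_force: [-1.7, 2.5, -6.8]
gripper_width: 0.23
grasp_force: 39.4
```

Emit:
send_rows(slide=[[0,0,0],[0,0,0],[0,4,0],[0,8,1],[0,12,1],[0,16,2],[0,20,2],[0,24,3]], roll=[0,0,0,0,0,0,0,0], claw=[0,0,0,0,0,0,0,0])

```text
t: 44.35
eef_pos: [0.5274, 0.1439, 0.0781]
tool_rot: [-0.001, -0.016, 1.0, -0.001]
contact_force: [-6.1, -3.1, 1.9]
gripper_width: 0.233
grasp_force: 40.3
```

Emit:
send_rows(slide=[[0,4,1],[0,8,1],[0,12,2],[0,16,2],[0,20,3],[0,24,3],[0,27,4],[0,30,4]], roll=[0,0,0,0,0,0,0,0], claw=[0,0,0,0,0,0,0,0])

```text
t: 45.02
eef_pos: [0.5265, 0.1735, 0.074]
tool_rot: [-0.001, -0.016, 1.0, -0.002]
contact_force: [-3.0, -5.2, -5.3]
gripper_width: 0.231
grasp_force: 39.3
```

Emit:
send_rows(slide=[[0,3,0],[0,6,1],[0,9,1],[0,12,2],[0,14,2],[0,14,2],[0,14,2],[0,14,2]], roll=[0,0,0,0,0,0,0,0], claw=[0,0,0,0,0,0,0,0])

```text
t: 45.68
eef_pos: [0.5261, 0.1873, 0.072]
tool_rot: [-0.001, -0.016, 1.0, -0.002]
contact_force: [-4.0, -4.7, -1.2]
gripper_width: 0.223
grasp_force: 39.8
```

Emit:
send_rows(slide=[[0,2,0],[0,4,1],[0,5,1],[0,5,1],[0,5,1],[0,5,1],[0,5,1],[0,5,1]], roll=[0,0,0,0,0,0,0,0], claw=[0,0,0,0,0,0,0,0])

```text
t: 46.35
eef_pos: [0.5261, 0.1873, 0.0718]
tool_rot: [-0.002, -0.014, 1.0, -0.005]
contact_force: [-8.1, -16.1, 12.3]
gripper_width: 0.228
grasp_force: 40.1
```

The bar is home against its stop (16 N, no motion). I'll release it and go to the dial.

Emit:
send_rows(slide=[[0,-5,-1],[0,-5,-1],[0,-5,-1],[0,-5,-1],[0,-5,-1],[0,-5,-30],[0,-5,-70],[0,-5,-80]], roll=[0,0,0,0,0,0,0,0], claw=[0,0,0.4,0.4,0.4,0.4,0.4,0.4])

```text
t: 47.02
eef_pos: [0.5305, 0.1922, 0.157]
tool_rot: [0.004, -0.017, 1.0, 0.002]
contact_force: [0.9, 1.2, 0.9]
gripper_width: 0.406
grasp_force: 0.0
```

Emit:
send_rows(slide=[[-20,-20,0],[-40,-40,0],[-60,-60,0],[-80,-80,0],[-100,-96,0],[-107,-96,0],[-107,-96,0],[-107,-96,0]], roll=[0,0,0,0,0,0,0,0], claw=[0.4,0.5,0.6,0.6,0.6,0.6,0.6,0.6])

```text
t: 47.68
eef_pos: [0.6371, 0.0989, 0.1512]
tool_rot: [0.0, -0.017, 1.0, 0.001]
contact_force: [0.3, 0.2, 1.0]
gripper_width: 0.601
grasp_force: 0.0
```

Run:
```python
from h import *
bot.read_camera("top");bot.read_camera("top");print(tool()[0]);plan(.6301,.0885,.081,182);pointer("pics/w17.png")
```

```text
[0.63614008 0.09945832 0.15115406]
slide [  6.4 -10.8  70.1] roll 0.1 yaw -177.9 norm 71
comp 92 [[82.1, -101.4, 44.0], [97.5, -101.6, 44.0]] theta 0.013
```

Emit:
send_rows(slide=[[6,-11,0],[6,-11,10],[6,-11,25],[6,-11,40],[6,-11,55],[6,-11,70],[6,-11,70],[6,-11,70]], roll=[0,0,0,0,0,0,0,0], claw=[0.6,0.6,0.6,0.6,0.6,0.6,0.6,0.6])

```text
t: 48.5
eef_pos: [0.6301, 0.0859, 0.08]
tool_rot: [-0.001, -0.017, 1.0, -0.0]
contact_force: [0.4, 0.5, -0.2]
gripper_width: 0.601
grasp_force: 0.0
```

Emit:
send_rows(slide=[[0,0,0],[0,0,0],[0,0,0],[0,0,0],[0,0,0],[0,0,0],[0,0,0],[0,0,0]], roll=[0,0,0,0,0,0,0,0], claw=[0.6,0,0,0,0,0,0,0], force=30)

```text
t: 49.17
eef_pos: [0.6319, 0.0882, 0.0822]
tool_rot: [0.001, -0.017, 1.0, 0.001]
contact_force: [-1.5, 4.5, 5.4]
gripper_width: 0.162
grasp_force: 29.9
```

Emit:
send_rows(slide=[[0,0,-1],[0,0,-1],[0,0,-1],[0,0,-1],[0,0,-1],[0,0,-1],[0,0,-1],[0,0,-1]], roll=[5,10,16,22,28,34,39,45], claw=[0,0,0,0,0,0,0,0])

```text
t: 49.83
eef_pos: [0.6313, 0.0873, 0.0824]
tool_rot: [-0.0, 0.369, 0.93, 0.0]
contact_force: [-2.0, 3.5, 2.7]
gripper_width: 0.162
grasp_force: 29.1
```

Emit:
send_rows(slide=[[0,0,0],[0,0,0],[0,0,0],[0,0,0],[0,0,0],[0,0,0],[0,0,0],[0,0,0]], roll=[5,10,16,22,28,34,39,45], claw=[0,0,0,0,0,0,0,0])

```text
t: 50.5
eef_pos: [0.6305, 0.0869, 0.0823]
tool_rot: [-0.001, 0.696, 0.718, -0.0]
contact_force: [-3.8, 2.5, 3.8]
gripper_width: 0.157
grasp_force: 29.6
```

Emit:
send_rows(slide=[[0,0,0],[0,0,0],[0,0,0],[0,0,0],[0,0,0],[0,0,0],[0,0,0],[0,0,0]], roll=[4,8,12,12,12,12,12,12], claw=[0,0,0,0,0,0,0,0])

```text
t: 51.17
eef_pos: [0.6304, 0.0869, 0.0822]
tool_rot: [-0.001, 0.766, 0.643, -0.0]
contact_force: [-4.6, 2.5, 4.2]
gripper_width: 0.155
grasp_force: 30.2
```

Release, lift and check the dial, bar and jars.

Emit:
send_rows(slide=[[0,0,0],[0,0,0],[0,0,0],[0,0,0],[0,0,-20],[0,0,-50],[0,0,-80],[0,0,-100]], roll=[0,0,0,0,0,0,0,0], claw=[0.6,0.6,0.6,0.6,0.6,0.6,0.6,0.6])

```text
t: 51.83
eef_pos: [0.6324, 0.0859, 0.1847]
tool_rot: [0.001, 0.767, 0.642, 0.001]
contact_force: [0.6, -0.2, 0.8]
gripper_width: 0.598
grasp_force: 0.0
```

Run:
```python
from h import *
bot.read_camera("top");bot.read_camera("top");d=np.load("deck.npy")
pointer("pics/w18.png")
g=dk(d,(0,70,42));caps(z=g[2],r=.18,at=g[:2]);print([np.round(dk(d,(x,70,42)),4)[:2] for x in(106,36,-36,-106)])
```

```text
comp 66 [[104.1, -84.2, 44.0], [101.0, -98.3, 44.0]] theta 1.784
cap [0.4857 0.2403] px (np.int32(33), np.int32(0), np.int32(77), np.int32(43)) 2285
cap [0.5584 0.2342] px (np.int32(146), np.int32(0), np.int32(53), np.int32(11)) 362
cap [0.4387 0.2438] px (np.int32(0), np.int32(3), np.int32(26), np.int32(61)) 1241
cap [0.5278 0.187 ] px (np.int32(118), np.int32(67), np.int32(63), np.int32(39)) 1886
cap [0.5384 0.1262] px (np.int32(168), np.int32(116), np.int32(39), np.int32(102)) 1364
[array([0.6298, 0.2604]), array([0.5598, 0.2579]), array([0.4879, 0.2554]), array([0.4179, 0.253 ])]
```

View pics/w18.png

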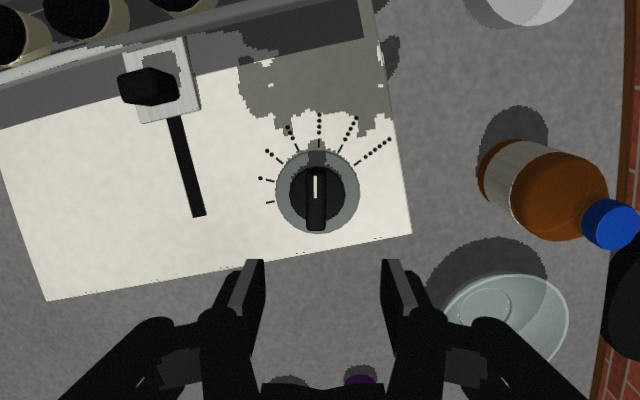

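The pointer at (316,187) points at the four-dot mark, θ=1.784. One last look at the jars from above the shelf.

Run:
```python
from h import *
plan(.53,.24,.30,92)
```

```text
slide [ 133.7 -126.7 -117.8] roll -12.1 yaw 79.9 norm 219
```

Emit:
send_rows(slide=[[0,0,-30],[0,0,-60],[27,-26,-80],[54,-52,-100],[81,-78,-118],[108,-104,-118],[134,-127,-118],[134,-127,-118]], roll=[0,0,-3,-6,-9,-12,-12,-12], claw=[0.6,0.6,0.6,0.6,0.6,0.6,0.6,0.6])

```text
t: 52.7
eef_pos: [0.5245, 0.2488, 0.2985]
tool_rot: [-0.002, 0.691, 0.723, -0.001]
contact_force: [-0.0, 1.4, -0.6]
gripper_width: 0.606
grasp_force: 0.0
```

Run:
```python
from h import *
bot.read_camera("top");bot.read_camera("top");d=np.load("deck.npy");D=np.linalg.inv(deckT(d))
g=dk(d,(0,70,42));m=bot.camera_model("wrist");i=bot.read_camera("wrist");cv2.imwrite("pics/w19.png",i[:,:,::-1])
k=cv2.connectedComponentsWithStats((i.max(2)<42).astype(np.uint8))
for n in range(1,k[0]):
    x,y,w,h,a=k[2][n]
    if 200<a<9000:
        X=atz(m,(x+w/2,y+h/2),g[2]);print(np.round((D@np.r_[X,1])[:3]*1000),(x,y,w,h),a)
pointer()
```

```text
[203. 198.  60.] (np.int32(506), np.int32(0), np.int32(44), np.int32(40)) 1272
[315. 212.  62.] (np.int32(624), np.int32(0), np.int32(16), np.int32(28)) 363
[-102.   68.   42.] (np.int32(201), np.int32(130), np.int32(42), np.int32(41)) 1365
[-33.  67.  42.] (np.int32(267), np.int32(131), np.int32(41), np.int32(41)) 1349
[39. 67. 42.] (np.int32(336), np.int32(131), np.int32(41), np.int32(41)) 1352
[111.  67.  42.] (np.int32(404), np.int32(132), np.int32(42), np.int32(41)) 1372
[ 2.  1. 32.] (np.int32(308), np.int32(199), np.int32(25), np.int32(24)) 541
[  1. -44.  26.] (np.int32(316), np.int32(224), np.int32(8), np.int32(49)) 320
[-423. -149.   11.] (np.int32(0), np.int32(291), np.int32(11), np.int32(47)) 279
```

View pics/w19.png

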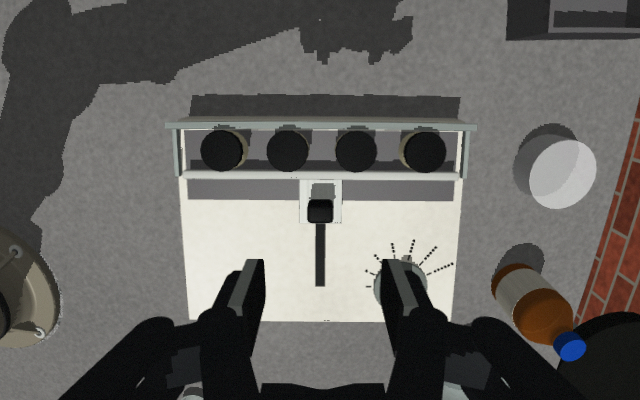

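The four jars stand upright against the fence (caps at v≈151, deck y≈67–68), held by the bar. I'm handing the job in.

```bash
python3 -c "
from station import bot
print(bot.hand_in())"
```

```text
the job is handed in; nothing more can be done
None
```

The job is handed in at about 53 s on the robot's clock, with no verdict returned: four jars stand upright against the fence, the bar is at its home stop, and the dial reads about 1.78 rad (mark 4 is 1.80).

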